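Tidy the laundry counter: caps, pegs and brush to their trays

TASK

Tidy the laundry counter: stand both dosing caps mouth up inside the round tray, lay both clothes pegs flat on the floor of the plain rectangular tray, side by side and along its longer side, and set the scrubbing brush bristles down inside the ribbed draining dish, along its length. Leave the detergent bottle and the potted plant where they stand.

Things in the scene. Friction and masses are not known exactly. Their poses are not given: they have to be found in the camera images.
- cap_a: One of two like white plastic dosing caps: a plain round cup with an open top, standing mouth up on the counter, 48 mm outside diameter, 42 mm high, wall 3 mm, about 30 g. Origin: centre of its underside; z up out of the mouth.
- cap_b: The other dosing cap, the same as cap_a (48 mm diameter, 42 mm high, mouth up). Origin: centre of its underside; z up out of the mouth.
- peg_a: One of two like wooden clothes pegs with a small steel spring, lying flat: 85 mm long (x), 18 mm wide (y), 16 mm high (z), one rigid piece, about 20 g. Origin: centre of its underside; x along its length.
- peg_b: The other clothes peg, the same as peg_a (85 x 18 x 16 mm). Origin: centre of its underside; x along its length.
- brush: Scrubbing brush with a dark wooden back and pale bristles, resting bristles down: 95 mm long (x), 42 mm wide (y), 36 mm high (z); the wooden back is the upper 18 mm, the stiff bristle block below it is 85 x 36 mm. About 90 g. Origin: centre of the underside of the bristles; x along its length, z up through the back.
- cap_tray: Round white tray for the dosing caps, fixed to the counter: 150 mm outside diameter, rim 12 mm high and 5 mm thick, flat floor 4 mm above the counter, 140 mm across inside. Origin: centre of its underside, z up.
- peg_tray: Plain rectangular white tray for the pegs, fixed to the counter: 145 mm (x) by 105 mm (y) outside, rim 12 mm high and 5 mm thick, flat floor 5 mm above the counter, 135 x 95 mm inside. Origin: centre of its underside; x along its longer side, z up.
- brush_dish: Smaller white rectangular draining dish for the brush, fixed to the counter, told by the seven low ribs across its floor: 125 mm (x) by 85 mm (y) outside, rim 14 mm high and 5 mm thick, 115 x 75 mm inside; the brush rests on the rib tops, 8 mm above the counter. Origin: centre of its underside; x along its longer side, z up.
- detergent: Bystander: white detergent bottle with a blue cap standing at the side of the work, 84 mm diameter, 170 mm high, about 0.7 kg, loose. Origin: centre of its underside, z up.
- plant: Bystander: small green plant in a terracotta pot standing at the other side of the work, pot 96 mm diameter, 75 mm high, leaves to about 150 mm high and 75 mm from its axis, loose. Origin: centre of its underside, z up.
There are look-alikes about, which are no part of the job. Leave any yellow look-alike of the peg_b alone. Leave any orange look-alike of the cap_b alone.

How it is judged:
At the end, for the whole second after the job is handed in: Caps upright on the round tray's floor, within 50 mm of its centre; pegs flat on the plain tray's floor, within 30 mm along and 45 mm across of its centre; brush bristles down on the dish's ribs, within 15 mm along, 20 mm across; pegs and brush within 0.4 rad of lengthwise; all at rest (horizontal distance between each of cap_a, cap_b and cap_tray below 0.05 m and z of each of cap_a, cap_b in the frame of cap_tray below 0.01 m and angle between each of cap_a, cap_b's own z axis and vertical below 0.1 rad and x of peg_a in the frame of peg_tray between -0.03 and 0.03 m and y of peg_a in the frame of peg_tray between -0.045 and 0.045 m and z of each of peg_a, peg_b in the frame of peg_tray below 0.016 m and angle between peg_a's own x axis and vertical between 1.45 and 1.69 rad and angle between the x axis of each of peg_a, peg_b and the x axis of peg_tray, either way round below 0.4 rad and x of peg_b in the frame of peg_tray between -0.03 and 0.03 m and y of peg_b in the frame of peg_tray between -0.045 and 0.045 m and angle between peg_b's own x axis and vertical between 1.45 and 1.69 rad and x of brush in the frame of brush_dish between -0.015 and 0.015 m and y of brush in the frame of brush_dish between -0.02 and 0.02 m and z of brush in the frame of brush_dish below 0.013 m and angle between brush's own z axis and vertical below 0.12 rad and angle between the x axis of brush and the x axis of brush_dish, either way round below 0.4 rad and linear speed of each of cap_a, cap_b, peg_a, peg_b, brush below 0.02 m/s and angular speed of each of cap_a, cap_b, peg_a, peg_b, brush below 0.2 rad/s); the robot touches nothing.
It fails at once if the detergent bottle is shifted more than 30 mm or tipped (distance of detergent from where it was at the start of the episode above 0.03 m or angle between detergent's own z axis and vertical above 0.35 rad).
It fails at once if the potted plant is shifted more than 30 mm or tipped (distance of plant from where it was at the start of the episode above 0.03 m or angle between plant's own z axis and vertical above 0.35 rad).
It also fails if it takes over 112 s, if anything falls off the work surface, if the arm or the gripper's body presses on something with over 40 N, if the wrist force passes 120 N, or if a joint passes its speed limit or range.

ROBOT

A 6-joint arm with a two-finger parallel gripper is mounted at the origin on the work surface. World frame = base frame: x ahead of the robot, y to its left, z up, the work surface at z = 0. Lengths are in m, angles in rad, forces in N, time in s.
With the tool pointing down it reaches from about 0.325 to 0.775 m from the base axis. Payload 5.5 kg.
Tool frame: the origin (TCP) lies at the very end of the fingers, on their centre line; the grasp point (between the pads) lies 19 mm behind it; z points along the fingers, x is the direction in which the jaws open and shut, and the axes are right-handed (so a half turn about z gives the same grasp; the last joint's range is limited). The gripper opens to 88 mm and grips with 3 to 60 N. Pads are 20 mm wide; open, the fingers measure 115 mm over their backs; the gripper's body (75 mm by 178 mm) begins 61 mm behind the grasp point.
Start: joints at [-1.353, 0.091, 1.231, -0, 1.82, -0.057], TCP at [0.163, -0.578, 0.223] pointing down, gripper open.
Joint ranges: [-2.87, 2.87], [-0.86, 2.18], [0.17, 2.46], [-1.51, 4.65], [0.06, 2.69], [-2.65, 2.65]. Speed limits (rad/s): [2.57, 2.57, 3.01, 3.14, 3.14, 3.14].

INTERFACE

Orientations are given as a unit quaternion [x, y, z, w].
In Python, from plant import ctrl, eyes gives the robot as it stands. The module is installed in compiled form; this text tells all that it offers.
- The arm moves only by the tool drive_tool, never from a script. Its argument "commands" is a list of rows, each an object of numbers: "jaw": the finger opening in m, from 0 to 0.0878; "x", "y", "z": the shift along the tool's x, y, z in m; "wx", "wy", "wz": the turn, a rotation vector about the tool's x, y, z in rad. A call has 1 to 5 rows; each row is the pose to reach, as a shift and turn from the pose commanded when the call began, along the tool's axes at that moment; what a row does not reach only later rows make up. A row lasts 1/12 s, in which the tool goes at most 41.7 mm and 7.16 degrees, less where a joint would pass 70% of its speed; a pose out of reach is approached as far as the arm can. A call with a gripper value outside its range is refused whole. The fingers move at their own pace and stop on an object; the grip force is fixed at half the most. Time passes only in rows, so rows that repeat a pose let the fingers close. It gives the time, the measured TCP pose, the force and the opening at its end, in the units of the state.
- ctrl.read_state(): the state, without advancing time (a new reading comes with each control period).
- eyes.snapshot(name): name is "side" or "top"; returns a dict with "img" (400x640x3 uint8, blue, green, red), "fovy" (degrees; the focal length in pixels is half the picture's height over the tangent of half this angle, whatever the lens; pixels are square), "cx", "cy" (the principal point, pixels), "k1" (the pictures are not rectified: a ray, as slopes to the right and down, at radius r is drawn at 1 + k1 r^2 times it, then the intrinsics apply), "view" (4x4, takes a point from world to camera coordinates). Camera axes: x right, y down, z forward; pixel columns grow to the right and rows downward; lengths in m; the calibration is good to about 2 mm. A picture is of the moment at which its call begins. There is no depth.
- ctrl.finish_job(): hands the job in, once; it reports no verdict.
Trained networks look in a picture, given as the dict that the camera call returned (one of the last four; its "shot" number tells which), for a name from the list of things; names that differ only in an ending like _2 or _b are one class to them, and where a whole thing is asked for, a point or a joint stands for the part that bears it (a point fixed in the world has none). Each returns a list of dicts, best first, with "confidence" (0 to 1); they miss things now and then, are a little off and sometimes report something else, mostly with a low value. They report only what shows in the picture. A call takes as long as a camera call. They do not tell look-alikes from the thing itself.
- eyes.masks_of(picture, label): "mask" (400x640 bool, what is visible of it) and "extent" ([left, top, width, height] in pixels, round what is visible of it).
- eyes.mark_of(picture, label): "position" ([column, row] in pixels: a listed point, or the origin of a listed thing).
The state is a dict: "time_s": time; "q": joint angles; "joint_vel": joint speeds; "joint_efforts": joint torques, N m; "position": TCP position; "eef_rot": TCP orientation; "force": force on the tool from outside, world axes, zero at the start; "moment": the same for the moment, N m; "width": finger opening in m.
Only numpy, scipy, OpenCV 4.12 (cv2) and the standard library are available. Lean on these libraries where they do the work, as an engineer would, in place of code of your own. Each camera call takes 0.05 s, during which the arm holds its last target.

## Working session

There is one attempt and no reset: what is moved stays moved. The work goes in short steps, Python scripts to look and compute and a tool call to move; the robot and the scene stay as the last step left them, time stands still between calls to the robot, and variables do not carry over. Pictures are saved under pics/ and viewed, and the job is handed in when it is done.

Besides the shell and the picture viewer there is one more tool, called after "Emit:" as name(argument=value, ...) on one line, values as JSON. drive_tool: Moves the arm, as the interface text tells. Its arguments: {"type":"object","properties":{"commands":{"type":"array"}},"required":["commands"]}

```bash
mkdir -p pics; ls
cat > h.py <<'E'
import numpy as np, cv2
from plant import ctrl, eyes
def ray(p,uv):
    f=200/np.tan(np.radians(p['fovy'])/2)
    d=np.array([(uv[0]-p['cx'])/f,(uv[1]-p['cy'])/f]); u=d.copy()
    for _ in range(30): u=d/(1+p['k1']*(u@u))
    V=np.array(p['view']); R=V[:3,:3]; t=V[:3,3]
    return -R.T@t, R.T@np.array([u[0],u[1],1])
def at(p,uv,z):
    c,d=ray(p,uv); return (c+d*(z-c[2])/d[2])
def proj(p,X):
    f=200/np.tan(np.radians(p['fovy'])/2)
    V=np.array(p['view']); X=V[:3,:3]@np.array(X)+V[:3,3]; u=X[:2]/X[2]
    u=u*(1+p['k1']*(u@u)); return np.array([p['cx'],p['cy']])+f*u
E
python3 - <<'E'
from h import *
s=ctrl.read_state(); print(s['time_s'],s['position'],s['eef_rot'],s['force'],s['width'])
for n in ['top','side']:
    p=eyes.snapshot(n); cv2.imwrite(f'pics/{n}0.png',p['img']); print(n,p['fovy'],p['k1'],np.linalg.inv(np.array(p['view']))[:3,3])
    for l in ['cap_a','peg_a','brush','cap_tray','peg_tray','brush_dish','detergent','plant']:
        for m in eyes.mark_of(p,l): print(l,round(m['confidence'],2),np.round(m['position']),np.round(at(p,m['position'],0),3))
E
```

```text
pics
0.0 [ 0.16272396 -0.57721577  0.22152803] [ 7.97280957e-01 -6.03607646e-01 -7.18292420e-04 -6.07762122e-04] [ 0.03020361 -0.5209323   0.44210582] 0.08761361913673153
top 43.81603006005887 0.034744360611433905 [0.4095062  0.01093639 1.31384174]
cap_a 0.85 [261. 225.] [0.471 0.146 0.   ]
cap_a 0.8 [290. 269.] [0.357 0.067 0.   ]
cap_a 0.72 [317. 237.] [ 0.442 -0.003  0.   ]
peg_a 0.68 [217. 237.] [0.436 0.26  0.   ]
peg_a 0.6 [171. 246.] [0.41  0.378 0.   ]
peg_a 0.48 [414. 240.] [ 0.438 -0.26   0.   ]
brush 0.56 [362. 240.] [ 0.437 -0.121  0.   ]
cap_tray 0.58 [393. 176.] [ 0.61  -0.202  0.   ]
peg_tray 0.92 [316. 169.] [0.622 0.004 0.   ]
brush_dish 0.57 [315. 239.] [0.436 0.002 0.   ]
detergent 0.65 [154. 172.] [0.603 0.434 0.   ]
plant 0.73 [484. 202.] [ 0.543 -0.442  0.   ]
plant 0.49 [415. 240.] [ 0.439 -0.261  0.   ]
side 47.21025682680277 -0.05502490288626877 [ 0.39348687 -0.95315109  0.83644119]
cap_a 0.82 [297. 205.] [ 0.432 -0.007  0.   ]
cap_a 0.61 [270. 194.] [0.357 0.049 0.   ]
cap_a 0.59 [307. 173.] [0.468 0.136 0.   ]
peg_a 0.79 [308. 279.] [ 0.443 -0.268  0.   ]
peg_a 0.6 [293. 149.] [0.433 0.265 0.   ]
peg_a 0.5 [283. 132.] [0.405 0.367 0.   ]
brush 0.97 [297. 236.] [ 0.426 -0.127  0.   ]
cap_tray 0.74 [376. 255.] [ 0.616 -0.205  0.   ]
peg_tray 0.74 [362. 200.] [ 0.615  0.004 -0.   ]
brush_dish 0.77 [346. 158.] [0.596 0.208 0.   ]
detergent 0.92 [337. 120.] [0.597 0.435 0.   ]
plant 0.78 [365. 345.] [ 0.548 -0.451  0.   ]
```

View pics/top0.png

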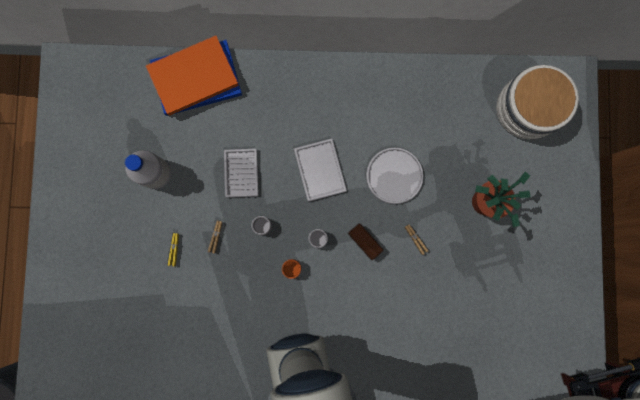

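View pics/side0.png

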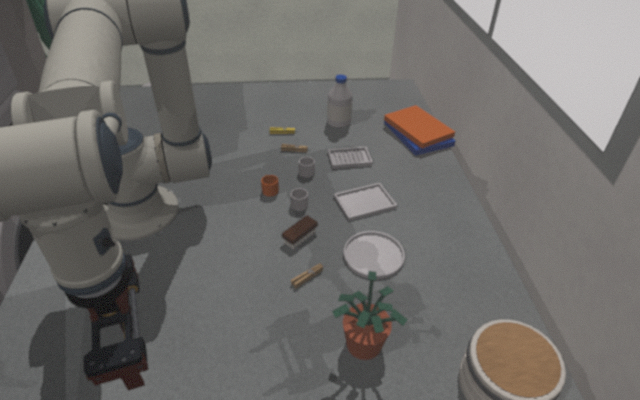

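```bash
cat >> h.py <<'E'
from scipy.optimize import minimize
S=4
def model(kind,dims,x,y,yaw,z0=0):
    P=[]
    if kind=='box':
        for (L,W,za,zb) in dims:
            for a in(-1,1):
                for b in(-1,1):
                    for z in(za,zb): P.append([a*L/2,b*W/2,z])
    else:
        D,H=dims
        for t in np.linspace(0,2*np.pi,40,endpoint=False):
            for z in (0,H): P.append([D/2*np.cos(t),D/2*np.sin(t),z])
    P=np.array(P); c,s=np.cos(yaw),np.sin(yaw)
    return np.c_[x+c*P[:,0]-s*P[:,1], y+s*P[:,0]+c*P[:,1], z0+P[:,2]]
DIM={'cap':('cyl',(.048,.042)),'peg':('box',[(.085,.018,0,.016)]),'brush':('box',[(.085,.036,0,.018),(.095,.042,.018,.036)]),
'cap_tray':('cyl',(.15,.012)),'peg_tray':('box',[(.145,.105,0,.012)]),'brush_dish':('box',[(.125,.085,0,.014)])}
def fit(cl,views,x,y,z0=0):
    """views: list of (pic, mask)"""
    kind,dims=DIM[cl]
    data=[]
    for p,m in views:
        ys,xs=np.nonzero(m); l,t=xs.min()-8,ys.min()-8; r,b=xs.max()+9,ys.max()+9
        l,t=max(l,0),max(t,0); M=m[t:b,l:r].astype(np.float32)
        data.append((p,l,t,M))
    def cost(v):
        c=0
        X=model(kind,dims,v[0],v[1],v[2],z0)
        for p,l,t,M in data:
            uv=np.array([proj(p,q) for q in X])
            hull=cv2.convexHull(((uv-[l,t]+.5)*S).astype(np.float32))
            I=np.zeros((M.shape[0]*S,M.shape[1]*S),np.uint8)
            cv2.fillPoly(I,[np.round(hull*16).astype(np.int32)],255,shift=4)
            I=cv2.resize(I,(M.shape[1],M.shape[0]),interpolation=cv2.INTER_AREA)/255.
            c+=np.abs(I-M).sum()/M.sum()
        return c/len(data)
    best=None
    for yaw in ([0] if kind=='cyl' else np.arange(0,np.pi,np.pi/8)):
        r=minimize(cost,[x,y,yaw],method='Nelder-Mead',options=dict(initial_simplex=[[x,y,yaw],[x+.01,y,yaw],[x,y+.01,yaw],[x,y,yaw+.25]],xatol=3e-4,fatol=1e-3,maxiter=150))
        if best is None or r.fun<best.fun: best=r
    return best.x,best.fun
def look(p,label,cl=None):
    out=[]
    for m in eyes.masks_of(p,label):
        mm=m['mask']
        if mm.sum()<20: continue
        ys,xs=np.nonzero(mm); c=(xs.mean(),ys.mean())
        out.append((m['confidence'],c,mm,p['img'][mm].mean(0),at(p,c,.015)))
    return out
E
cat > scan.py <<'E'
import sys
from h import *
A=eyes.snapshot('top'); B=eyes.snapshot('side')
for l,cl in [(a,a.replace('cap_a','cap').replace('peg_a','peg')) for a in (sys.argv[1:] or ['cap_a','peg_a','brush','cap_tray','peg_tray','brush_dish'])]:
    TA=look(A,l);TB=look(B,l)
    for a in TA:
        if a[0]<.3: continue
        m=[b for b in TB if np.linalg.norm(b[4]-a[4])<.04]
        vs=[((A,a[2]),)]+([((A,a[2]),(B,m[0][2]))] if m else [])
        for v in vs:
            x,f=fit(cl,v,a[4][0],a[4][1]); print(l,round(a[0],2),np.round(a[1]),'bgr',np.round(a[3]),'n',len(v),np.round(x,4),'yaw%pi',round(x[2]%np.pi,3),'cost',round(f,2))
E
python3 scan.py
```

```text
cap_a 0.85 [291. 268.] bgr [21. 47. 98.] n 1 [0.3613 0.0616 0.1181] yaw%pi 0.118 cost 0.15
cap_a 0.85 [291. 268.] bgr [21. 47. 98.] n 2 [0.3592 0.0613 0.1885] yaw%pi 0.189 cost 0.14
cap_a 0.69 [318. 238.] bgr [94. 92. 94.] n 1 [ 0.4385 -0.0049  0.1783] yaw%pi 0.178 cost 0.08
cap_a 0.63 [261. 225.] bgr [88. 86. 87.] n 1 [0.4689 0.1421 0.1706] yaw%pi 0.171 cost 0.06
cap_a 0.63 [261. 225.] bgr [88. 86. 87.] n 2 [0.4682 0.1418 0.2324] yaw%pi 0.232 cost 0.08
peg_a 0.77 [416. 239.] bgr [ 68.  90. 108.] n 1 [ 0.4432 -0.26    3.7743] yaw%pi 0.633 cost 0.47
peg_a 0.77 [416. 239.] bgr [ 68.  90. 108.] n 2 [ 0.4416 -0.2623  0.6626] yaw%pi 0.663 cost 0.35
peg_a 0.69 [173. 250.] bgr [ 45. 106. 121.] n 1 [0.4026 0.3707 3.0914] yaw%pi 3.091 cost 0.22
peg_a 0.69 [173. 250.] bgr [ 45. 106. 121.] n 2 [0.4012 0.3705 3.0751] yaw%pi 3.075 cost 0.24
peg_a 0.55 [215. 236.] bgr [ 66.  85. 102.] n 1 [0.4396 0.2645 2.9482] yaw%pi 2.948 cost 0.25
peg_a 0.55 [215. 236.] bgr [ 66.  85. 102.] n 2 [ 0.4367  0.264  -0.2009] yaw%pi 2.941 cost 0.24
brush 0.76 [366. 241.] bgr [19. 27. 44.] n 1 [ 0.4341 -0.128   0.7548] yaw%pi 0.755 cost 0.07
brush 0.76 [366. 241.] bgr [19. 27. 44.] n 2 [ 0.4338 -0.1285  0.7615] yaw%pi 0.762 cost 0.12
cap_tray 0.82 [395. 175.] bgr [147. 143. 145.] n 1 [ 0.6106 -0.2053  0.1619] yaw%pi 0.162 cost 0.03
cap_tray 0.82 [395. 175.] bgr [147. 143. 145.] n 2 [ 0.6104 -0.2054  0.2035] yaw%pi 0.204 cost 0.05
peg_tray 0.76 [320. 169.] bgr [154. 150. 152.] n 1 [ 0.6218 -0.0068  0.2863] yaw%pi 0.286 cost 0.04
peg_tray 0.76 [320. 169.] bgr [154. 150. 152.] n 2 [ 0.62   -0.0071  0.2827] yaw%pi 0.283 cost 0.04
brush_dish 0.9 [241. 172.] bgr [128. 125. 127.] n 1 [0.6082 0.2031 0.0759] yaw%pi 0.076 cost 0.03
brush_dish 0.9 [241. 172.] bgr [128. 125. 127.] n 2 [0.6076 0.2024 0.0743] yaw%pi 0.074 cost 0.04
```

Run:
```python
from h import *
A=eyes.snapshot('top');B=eyes.snapshot('side')
L=[('peg',.442,-.261,.60),('peg',.4385,.264,2.945),('brush',.434,-.1283,.758),('cap',.4385,-.005,0),('cap',.4685,.142,0),('peg_tray',.621,-.007,.285),('brush_dish',.608,.2027,.075)]
T=[]
for p in(A,B):
  for cl,x,y,yaw in L[:3]:
    big=cv2.resize(p['img'],None,fx=4,fy=4,interpolation=cv2.INTER_CUBIC)
    for z in ([0,.016] if cl=='peg' else [.036]):
        d=DIM[cl][1][-1]
        Q=[[x+a*d[0]/2*np.cos(yaw)-b*d[1]/2*np.sin(yaw),y+a*d[0]/2*np.sin(yaw)+b*d[1]/2*np.cos(yaw),z] for a,b in((1,1),(1,-1),(-1,-1),(-1,1))]
        q=np.array([(proj(p,c)+.5)*4 for c in Q]).astype(np.int32)
        cv2.polylines(big,[q],True,(0,255,0) if z else (255,0,0))
    c=(proj(p,[x,y,0])*4).astype(int); T.append(cv2.resize(big[c[1]-100:c[1]+100,c[0]-100:c[0]+100],(260,260)))
cv2.imwrite('pics/ov.png',np.vstack([np.hstack(T[:3]),np.hstack(T[3:])]))
```

```text
(no output)
```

View pics/ov.png

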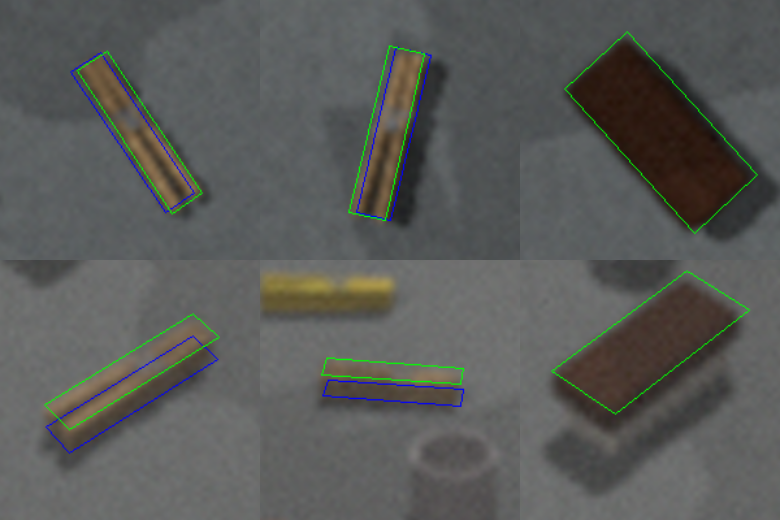

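```bash
cat > go.py <<'E'
import sys
from h import *
from scipy.spatial.transform import Rotation as R
# go.py then waypoints x,y,z,jawangle ...
s=ctrl.read_state(); p=np.array(s['position']); r=R.from_quat(s['eef_rot'])
print('t %.2f pos %s F %s w %.4f q %s'%(s['time_s'],np.round(p,4),np.round(s['force'],1),s['width'],np.round(s['q'],2)))
xa=r.apply([1,0,0]); print('ang %.3f tilt %.4f'%(np.arctan2(xa[1],xa[0]),np.arccos(-r.apply([0,0,1])[2])))
pp=p;rr=r
for a in sys.argv[1:]:
    x,y,z,t=map(float,a.split(','))
    c,q=np.cos(t),np.sin(t)
    T=R.from_matrix(np.array([[c,q,0],[q,-c,0],[0,0,-1]]))
    d=r.inv().apply(np.array([x,y,z])-p); w=(r.inv()*T).as_rotvec()
    n=max(np.linalg.norm([x,y,z]-pp)/.0417,np.degrees((rr.inv()*T).magnitude())/7.16)
    print('x %.4f y %.4f z %.4f | wx %.3f wy %.3f wz %.3f rows>=%.1f'%(*d,*w,n)); pp=np.array([x,y,z]);rr=T
E
python3 go.py .442,-.260,.12,-.97 .442,-.26,.008,-.97
```

```text
t 1.70 pos [ 0.1628 -0.5775  0.2226] F [-0.4 -0.1 -0.3] w 0.0877 q [-1.35  0.09  1.23 -0.    1.82 -0.06]
ang -1.296 tilt 0.0000
x -0.2298 y -0.3549 z 0.1026 | wx 0.000 wy 0.000 wz -0.326 rows>=10.4
x -0.2298 y -0.3549 z 0.2146 | wx 0.000 wy 0.000 wz -0.326 rows>=2.7
```

Emit:
drive_tool(commands=[{"x": -0.23,"y": -0.355,"z": 0.1,"jaw": 0.05},{"x": -0.23,"y": -0.355,"z": 0.1,"jaw": 0.05},{"x": -0.23,"y": -0.355,"z": 0.1,"jaw": 0.05},{"x": -0.23,"y": -0.355,"z": 0.1,"jaw": 0.05},{"x": -0.23,"y": -0.355,"z": 0.1,"jaw": 0.05}])

```text
$.commands[0]: bad value
```

```bash
python3 go.py .442,-.260,.12,-.97 .442,-.26,.008,-.97
```

```text
t 1.70 pos [ 0.1628 -0.5775  0.2226] F [-0.4 -0.1 -0.3] w 0.0877 q [-1.35  0.09  1.23 -0.    1.82 -0.06]
ang -1.296 tilt 0.0000
x -0.2298 y -0.3549 z 0.1026 | wx 0.000 wy 0.000 wz -0.326 rows>=10.4
x -0.2298 y -0.3549 z 0.2146 | wx 0.000 wy 0.000 wz -0.326 rows>=2.7
```

Emit:
drive_tool(commands=[{"jaw": 0.05,"x": -0.23,"y": -0.355,"z": 0.1,"wx": 0,"wy": 0,"wz": 0},{"jaw": 0.05,"x": -0.23,"y": -0.355,"z": 0.1,"wx": 0,"wy": 0,"wz": 0},{"jaw": 0.05,"x": -0.23,"y": -0.355,"z": 0.1,"wx": 0,"wy": 0,"wz": 0},{"jaw": 0.05,"x": -0.23,"y": -0.355,"z": 0.1,"wx": 0,"wy": 0,"wz": 0},{"jaw": 0.05,"x": -0.23,"y": -0.355,"z": 0.1,"wx": 0,"wy": 0,"wz": 0}])

```text
time_s: 2.12
position: [0.2975, -0.4237, 0.1743]
eef_rot: [0.797, -0.604, 0.0, 0.0]
force: [0.4, -0.9, -0.0]
width: 0.0577
```

```bash
python3 go.py .442,-.260,.12,-.97 .442,-.26,.008,-.97
```

```text
t 2.12 pos [ 0.2975 -0.4237  0.1743] F [ 0.4 -0.9 -0. ] w 0.0577 q [-1.02 -0.14  1.54  0.    1.74  0.27]
ang -1.297 tilt 0.0004
x -0.1185 y -0.1834 z 0.0543 | wx -0.000 wy -0.000 wz -0.327 rows>=5.4
x -0.1185 y -0.1834 z 0.1663 | wx -0.000 wy -0.000 wz -0.327 rows>=2.7
```

Emit:
drive_tool(commands=[{"jaw": 0.04,"x": -0.11,"y": -0.17,"z": 0.05,"wx": 0,"wy": 0,"wz": -0.327},{"jaw": 0.04,"x": -0.11,"y": -0.17,"z": 0.05,"wx": 0,"wy": 0,"wz": -0.327},{"jaw": 0.04,"x": -0.11,"y": -0.17,"z": 0.05,"wx": 0,"wy": 0,"wz": -0.327},{"jaw": 0.04,"x": -0.11,"y": -0.17,"z": 0.05,"wx": 0,"wy": 0,"wz": -0.327},{"jaw": 0.04,"x": -0.11,"y": -0.17,"z": 0.05,"wx": 0,"wy": 0,"wz": -0.327}])

```text
time_s: 2.53
position: [0.4313, -0.2717, 0.1246]
eef_rot: [0.885, -0.466, 0.0, 0.0]
force: [0.9, -1.1, -0.1]
width: 0.0398
```

```bash
python3 go.py .442,-.260,.12,-.97 .442,-.26,.008,-.97
```

```text
t 2.53 pos [ 0.4313 -0.2717  0.1246] F [ 0.9 -1.1 -0.1] w 0.0398 q [-0.63 -0.15  1.64  0.    1.65  0.34]
ang -0.969 tilt 0.0009
x -0.0036 y -0.0154 z 0.0046 | wx -0.000 wy -0.001 wz 0.001 rows>=0.4
x -0.0036 y -0.0154 z 0.1166 | wx -0.000 wy -0.001 wz 0.001 rows>=2.7
```

Emit:
drive_tool(commands=[{"jaw": 0.035,"x": -0.002,"y": -0.01,"z": 0.04,"wx": 0,"wy": 0,"wz": 0},{"jaw": 0.035,"x": -0.002,"y": -0.01,"z": 0.07,"wx": 0,"wy": 0,"wz": 0},{"jaw": 0.035,"x": -0.002,"y": -0.01,"z": 0.07,"wx": 0,"wy": 0,"wz": 0},{"jaw": 0.035,"x": -0.002,"y": -0.01,"z": 0.07,"wx": 0,"wy": 0,"wz": 0}])

```text
time_s: 2.87
position: [0.4364, -0.2653, 0.0535]
eef_rot: [0.885, -0.466, -0.002, -0.0]
force: [-0.7, -0.8, 0.3]
width: 0.0354
```

```bash
python3 go.py  .442,-.26,.008,-.97
```

```text
t 2.87 pos [ 0.4364 -0.2653  0.0535] F [-0.7 -0.8  0.3] w 0.0354 q [-0.61 -0.11  1.73 -0.    1.52  0.36]
ang -0.969 tilt 0.0040
x -0.0010 y -0.0077 z 0.0455 | wx 0.002 wy 0.004 wz 0.001 rows>=1.1
```

Emit:
drive_tool(commands=[{"jaw": 0.035,"x": -0.001,"y": -0.008,"z": 0.025,"wx": 0,"wy": 0,"wz": 0},{"jaw": 0.035,"x": -0.001,"y": -0.008,"z": 0.045,"wx": 0,"wy": 0,"wz": 0},{"jaw": 0.035,"x": -0.001,"y": -0.008,"z": 0.045,"wx": 0,"wy": 0,"wz": 0},{"jaw": 0.035,"x": -0.001,"y": -0.008,"z": 0.045,"wx": 0,"wy": 0,"wz": 0}])

```text
time_s: 3.2
position: [0.4435, -0.2617, 0.0115]
eef_rot: [0.885, -0.466, 0.0, 0.0]
force: [0.0, -0.2, 0.4]
width: 0.0348
```

```bash
python3 - <<'E'
from h import *
T=[]
for n in('top','side'):
    p=eyes.snapshot(n); c=proj(p,[.442,-.26,0]).astype(int)
    T.append(cv2.resize(p['img'][c[1]-40:c[1]+40,c[0]-40:c[0]+40],(380,380),interpolation=cv2.INTER_CUBIC))
cv2.imwrite('pics/g1.png',np.hstack(T))
E
python3 go.py  .442,-.26,.008,-.97
```

```text
t 3.30 pos [ 0.4445 -0.2621  0.0127] F [ 0.6 -0.2  0.4] w 0.0351 q [-0.6  -0.08  1.77 -0.    1.44  0.37]
ang -0.970 tilt 0.0040
x -0.0032 y 0.0008 z 0.0047 | wx -0.001 wy -0.004 wz -0.000 rows>=0.1
```

View pics/g1.png

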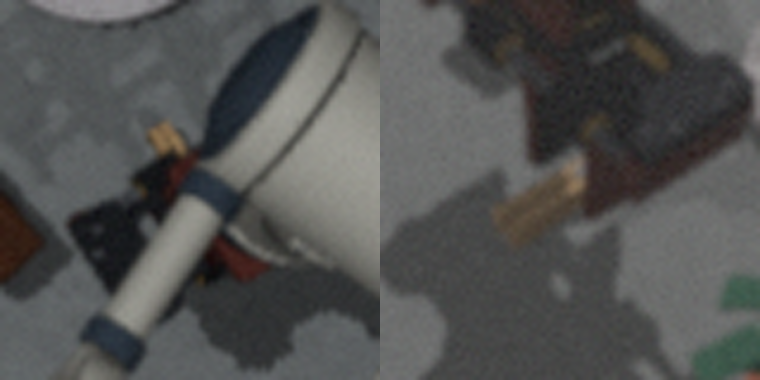

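Emit:
drive_tool(commands=[{"jaw": 0.035,"x": -0.002,"y": 0,"z": 0.004,"wx": 0,"wy": 0,"wz": 0},{"jaw": 0.035,"x": -0.002,"y": 0,"z": 0.004,"wx": 0,"wy": 0,"wz": 0},{"jaw": 0.01,"x": -0.002,"y": 0,"z": 0.004,"wx": 0,"wy": 0,"wz": 0},{"jaw": 0.01,"x": -0.002,"y": 0,"z": 0.004,"wx": 0,"wy": 0,"wz": 0},{"jaw": 0.01,"x": -0.002,"y": 0,"z": 0.004,"wx": 0,"wy": 0,"wz": 0}])

```text
time_s: 3.72
position: [0.4424, -0.2592, 0.0061]
eef_rot: [0.885, -0.466, 0.0, 0.0]
force: [-0.6, -0.2, -0.6]
width: 0.0187
```

Emit:
drive_tool(commands=[{"jaw": 0.01,"x": 0,"y": 0,"z": 0,"wx": 0,"wy": 0,"wz": 0},{"jaw": 0.01,"x": 0,"y": 0,"z": 0,"wx": 0,"wy": 0,"wz": 0},{"jaw": 0.01,"x": 0,"y": 0,"z": -0.03,"wx": 0,"wy": 0,"wz": 0},{"jaw": 0.01,"x": 0,"y": 0,"z": -0.07,"wx": 0,"wy": 0,"wz": 0},{"jaw": 0.01,"x": 0,"y": 0,"z": -0.1,"wx": 0,"wy": 0,"wz": 0}])

```text
time_s: 4.13
position: [0.4422, -0.2589, 0.1075]
eef_rot: [0.885, -0.466, -0.0, -0.0]
force: [1.5, 0.3, 0.6]
width: 0.0176
```

```bash
python3 go.py  .628,-.031,.08,-1.286
```

```text
t 4.13 pos [ 0.4422 -0.2589  0.1075] F [1.5 0.3 0.6] w 0.0176 q [-0.6  -0.14  1.66  0.    1.62  0.37]
ang -0.969 tilt 0.0002
x -0.0826 y -0.2822 z 0.0276 | wx 0.000 wy 0.000 wz 0.317 rows>=7.1
```

Emit:
drive_tool(commands=[{"jaw": 0.01,"x": -0.083,"y": -0.282,"z": 0,"wx": 0,"wy": 0,"wz": 0},{"jaw": 0.01,"x": -0.083,"y": -0.282,"z": 0,"wx": 0,"wy": 0,"wz": 0},{"jaw": 0.01,"x": -0.083,"y": -0.282,"z": 0,"wx": 0,"wy": 0,"wz": 0},{"jaw": 0.01,"x": -0.083,"y": -0.282,"z": 0,"wx": 0,"wy": 0,"wz": 0},{"jaw": 0.01,"x": -0.083,"y": -0.282,"z": 0,"wx": 0,"wy": 0,"wz": 0}])

```text
time_s: 4.55
position: [0.5747, -0.0958, 0.1058]
eef_rot: [0.885, -0.466, 0.0, 0.0]
force: [-0.4, -0.8, -0.9]
width: 0.0172
```

```bash
python3 go.py  .628,-.031,.08,-1.286
```

```text
t 4.55 pos [ 0.5747 -0.0958  0.1058] F [-0.4 -0.8 -0.9] w 0.0172 q [-0.22  0.05  1.48 -0.    1.61  0.75]
ang -0.969 tilt 0.0002
x -0.0232 y -0.0806 z 0.0258 | wx -0.000 wy -0.000 wz 0.317 rows>=2.5
```

Emit:
drive_tool(commands=[{"jaw": 0.01,"x": -0.023,"y": -0.08,"z": 0.025,"wx": 0,"wy": 0,"wz": 0.317},{"jaw": 0.01,"x": -0.023,"y": -0.08,"z": 0.025,"wx": 0,"wy": 0,"wz": 0.317},{"jaw": 0.01,"x": -0.023,"y": -0.08,"z": 0.025,"wx": 0,"wy": 0,"wz": 0.317},{"jaw": 0.01,"x": -0.023,"y": -0.08,"z": 0.025,"wx": 0,"wy": 0,"wz": 0.317},{"jaw": 0.01,"x": -0.023,"y": -0.08,"z": 0.025,"wx": 0,"wy": 0,"wz": 0.317}])

```text
time_s: 4.97
position: [0.6264, -0.033, 0.0801]
eef_rot: [0.801, -0.598, -0.0, 0.001]
force: [0.1, -0.2, -0.6]
width: 0.0177
```

```bash
python3 go.py  .628,-.031,.013,-1.286
```

```text
t 4.97 pos [ 0.6264 -0.033   0.0801] F [ 0.1 -0.2 -0.6] w 0.0177 q [-0.11  0.18  1.38 -0.    1.58  1.18]
ang -1.283 tilt 0.0014
x -0.0015 y -0.0022 z 0.0671 | wx 0.001 wy 0.000 wz 0.003 rows>=1.6
```

Emit:
drive_tool(commands=[{"jaw": 0.01,"x": -0.001,"y": -0.002,"z": 0.035,"wx": 0,"wy": 0,"wz": 0},{"jaw": 0.01,"x": -0.001,"y": -0.002,"z": 0.055,"wx": 0,"wy": 0,"wz": 0},{"jaw": 0.01,"x": -0.001,"y": -0.002,"z": 0.066,"wx": 0,"wy": 0,"wz": 0},{"jaw": 0.01,"x": -0.001,"y": -0.002,"z": 0.066,"wx": 0,"wy": 0,"wz": 0},{"jaw": 0.01,"x": -0.001,"y": -0.002,"z": 0.066,"wx": 0,"wy": 0,"wz": 0}])

```text
time_s: 5.38
position: [0.6281, -0.0327, 0.0156]
eef_rot: [0.8, -0.6, 0.0, -0.0]
force: [-0.3, -0.4, 0.3]
width: 0.0179
```

Emit:
drive_tool(commands=[{"jaw": 0.01,"x": 0,"y": 0,"z": 0.001,"wx": 0,"wy": 0,"wz": 0},{"jaw": 0.01,"x": 0,"y": 0,"z": 0.001,"wx": 0,"wy": 0,"wz": 0}])

```text
time_s: 5.55
position: [0.6293, -0.0322, 0.0158]
eef_rot: [0.8, -0.6, 0.001, -0.001]
force: [-0.1, -0.2, 0.3]
width: 0.0178
```

Down 2–3 mm more, then release to 35 mm and rise.

Emit:
drive_tool(commands=[{"jaw": 0.01,"x": 0,"y": 0,"z": 0.002,"wx": 0,"wy": 0,"wz": 0},{"jaw": 0.01,"x": 0,"y": 0,"z": 0.002,"wx": 0,"wy": 0,"wz": 0},{"jaw": 0.035,"x": 0,"y": 0,"z": 0.002,"wx": 0,"wy": 0,"wz": 0},{"jaw": 0.035,"x": 0,"y": 0,"z": 0.002,"wx": 0,"wy": 0,"wz": 0},{"jaw": 0.035,"x": 0,"y": 0,"z": 0.002,"wx": 0,"wy": 0,"wz": 0}])

```text
time_s: 5.97
position: [0.6283, -0.0308, 0.0122]
eef_rot: [0.8, -0.599, -0.001, -0.001]
force: [-0.8, 2.6, 4.4]
width: 0.0335
```

Emit:
drive_tool(commands=[{"jaw": 0.035,"x": 0,"y": 0,"z": 0,"wx": 0,"wy": 0,"wz": 0},{"jaw": 0.035,"x": 0,"y": 0,"z": -0.03,"wx": 0,"wy": 0,"wz": 0},{"jaw": 0.035,"x": 0,"y": 0,"z": -0.07,"wx": 0,"wy": 0,"wz": 0},{"jaw": 0.035,"x": 0,"y": 0,"z": -0.1,"wx": 0,"wy": 0,"wz": 0},{"jaw": 0.035,"x": 0,"y": 0,"z": -0.1,"wx": 0,"wy": 0,"wz": 0}])

```text
time_s: 6.38
position: [0.6317, -0.0323, 0.1207]
eef_rot: [0.8, -0.6, 0.006, -0.003]
force: [0.8, -1.0, 1.0]
width: 0.0349
```

```bash
python3 go.py  .4385,.263,.1,-1.767  .4385,.263,.1,1.375
```

```text
t 6.38 pos [ 0.6317 -0.0323  0.1207] F [ 0.8 -1.   1. ] w 0.0349 q [-0.1   0.17  1.33 -0.    1.63  1.18]
ang -1.286 tilt 0.0129
x -0.3378 y 0.1027 z 0.0177 | wx -0.013 wy -0.002 wz 0.481 rows>=8.5
x -0.3378 y 0.1027 z 0.0177 | wx 0.003 wy -0.017 wz -2.661 rows>=25.1
```

Emit:
drive_tool(commands=[{"jaw": 0.035,"x": -0.338,"y": 0.103,"z": 0.02,"wx": 0,"wy": 0,"wz": 0},{"jaw": 0.035,"x": -0.338,"y": 0.103,"z": 0.02,"wx": 0,"wy": 0,"wz": 0},{"jaw": 0.035,"x": -0.338,"y": 0.103,"z": 0.02,"wx": 0,"wy": 0,"wz": 0},{"jaw": 0.035,"x": -0.338,"y": 0.103,"z": 0.02,"wx": 0,"wy": 0,"wz": 0},{"jaw": 0.035,"x": -0.338,"y": 0.103,"z": 0.02,"wx": 0,"wy": 0,"wz": 0}])

```text
time_s: 6.8
position: [0.5129, 0.1432, 0.0993]
eef_rot: [0.8, -0.6, 0.0, 0.0]
force: [-0.4, 0.5, 0.1]
width: 0.0354
```

```bash
python3 go.py  .4385,.263,.1,-1.767
python3 - <<'E'
from h import *
p=eyes.snapshot('top')
for m in look(p,'peg_a'): print(m[0],m[1],np.round(fit('peg',[(p,m[2])],m[4][0],m[4][1])[0],4),fit('peg',[(p,m[2])],m[4][0],m[4][1],.005)[0])
E
```

```text
t 6.80 pos [0.5129 0.1432 0.0993] F [-0.4  0.5  0.1] w 0.0354 q [ 0.21 -0.08  1.62 -0.    1.6   1.5 ]
ang -1.287 tilt 0.0004
x -0.1359 y 0.0379 z -0.0008 | wx 0.000 wy -0.000 wz 0.480 rows>=3.8
0.67 (np.float64(329.9), np.float64(165.81764705882352)) [ 0.6318 -0.0326  0.2852] [ 0.63155567 -0.03266333  0.28928756]
0.47 (np.float64(173.26050420168067), np.float64(249.91596638655463)) [0.4027 0.371  3.0996] [ 0.4024401   0.36884315 -0.08959208]
0.45 (np.float64(260.2298850574713), np.float64(224.68582375478928)) [0.4903 0.1442 0.0905] [0.49028877 0.1444851  0.11928567]
```

Peg 1 is in place. On to peg 2.

Emit:
drive_tool(commands=[{"jaw": 0.035,"x": -0.135,"y": 0.038,"z": 0,"wx": 0,"wy": 0,"wz": 0.48},{"jaw": 0.035,"x": -0.135,"y": 0.038,"z": 0,"wx": 0,"wy": 0,"wz": 0.48},{"jaw": 0.035,"x": -0.135,"y": 0.038,"z": 0,"wx": 0,"wy": 0,"wz": 0.48},{"jaw": 0.035,"x": -0.135,"y": 0.038,"z": 0,"wx": 0,"wy": 0,"wz": 0.48},{"jaw": 0.035,"x": -0.135,"y": 0.038,"z": 0,"wx": 0,"wy": 0,"wz": 0.48}])

```text
time_s: 7.32
position: [0.438, 0.264, 0.0998]
eef_rot: [-0.634, 0.774, 0.001, 0.0]
force: [-0.8, 0.8, 0.8]
width: 0.035
```

```bash
python3 go.py  .4385,.2625,.007,-1.767
```

```text
t 7.32 pos [0.438  0.264  0.0998] F [-0.8  0.8  0.8] w 0.0350 q [ 0.48 -0.14  1.67  0.    1.61  2.24]
ang -1.769 tilt 0.0013
x 0.0015 y -0.0009 z 0.0928 | wx 0.001 wy 0.001 wz -0.002 rows>=2.2
```

Emit:
drive_tool(commands=[{"jaw": 0.035,"x": 0.001,"y": -0.001,"z": 0.04,"wx": 0,"wy": 0,"wz": 0},{"jaw": 0.035,"x": 0.001,"y": -0.001,"z": 0.075,"wx": 0,"wy": 0,"wz": 0},{"jaw": 0.035,"x": 0.001,"y": -0.001,"z": 0.092,"wx": 0,"wy": 0,"wz": 0},{"jaw": 0.035,"x": 0.001,"y": -0.001,"z": 0.092,"wx": 0,"wy": 0,"wz": 0},{"jaw": 0.035,"x": 0.001,"y": -0.001,"z": 0.092,"wx": 0,"wy": 0,"wz": 0}])

```text
time_s: 7.73
position: [0.4407, 0.2587, 0.0072]
eef_rot: [-0.635, 0.773, -0.0, -0.001]
force: [-0.7, 0.1, 0.9]
width: 0.035
```

```bash
python3 - <<'E'
from h import *
T=[]
for n in('top','side'):
    p=eyes.snapshot(n); c=proj(p,[.44,.264,0]).astype(int)
    T.append(cv2.resize(p['img'][c[1]-40:c[1]+40,c[0]-40:c[0]+40],(380,380),interpolation=cv2.INTER_CUBIC))
cv2.imwrite('pics/g2.png',np.hstack(T))
E
python3 go.py  .4385,.2625,.007,-1.767
```

```text
t 7.83 pos [0.4421 0.2599 0.0098] F [ 0.1  0.2 -0.5] w 0.0350 q [ 0.47 -0.08  1.78 -0.    1.44  2.23]
ang -1.766 tilt 0.0028
x -0.0019 y 0.0041 z 0.0028 | wx -0.002 wy 0.001 wz 0.001 rows>=0.1
```

View pics/g2.png

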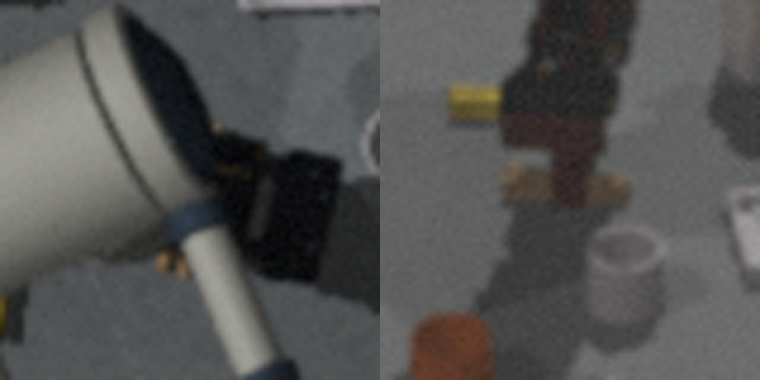

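Emit:
drive_tool(commands=[{"jaw": 0.035,"x": -0.002,"y": 0.002,"z": 0.002,"wx": 0,"wy": 0,"wz": 0},{"jaw": 0.01,"x": -0.002,"y": 0.002,"z": 0.002,"wx": 0,"wy": 0,"wz": 0},{"jaw": 0.01,"x": -0.002,"y": 0.002,"z": 0.002,"wx": 0,"wy": 0,"wz": 0},{"jaw": 0.01,"x": -0.002,"y": 0.002,"z": 0.002,"wx": 0,"wy": 0,"wz": 0},{"jaw": 0.01,"x": -0.002,"y": 0.002,"z": 0.002,"wx": 0,"wy": 0,"wz": 0}])

```text
time_s: 8.25
position: [0.4394, 0.2625, 0.0068]
eef_rot: [-0.635, 0.773, -0.0, 0.001]
force: [-0.1, -0.2, 2.0]
width: 0.018
```

Emit:
drive_tool(commands=[{"jaw": 0.01,"x": 0,"y": 0,"z": 0,"wx": 0,"wy": 0,"wz": 0},{"jaw": 0.01,"x": 0,"y": 0,"z": 0,"wx": 0,"wy": 0,"wz": 0},{"jaw": 0.01,"x": 0,"y": 0,"z": -0.03,"wx": 0,"wy": 0,"wz": 0},{"jaw": 0.01,"x": 0,"y": 0,"z": -0.07,"wx": 0,"wy": 0,"wz": 0},{"jaw": 0.01,"x": 0,"y": 0,"z": -0.1,"wx": 0,"wy": 0,"wz": 0}])

```text
time_s: 8.67
position: [0.4387, 0.2622, 0.1075]
eef_rot: [-0.635, 0.773, 0.0, -0.0]
force: [0.6, -0.0, 1.1]
width: 0.0178
```

```bash
python3 go.py  .614,.017,.1,-1.286
```

```text
t 8.67 pos [0.4387 0.2622 0.1075] F [ 0.6 -0.   1.1] w 0.0178 q [ 0.47 -0.14  1.66 -0.    1.62  2.24]
ang -1.766 tilt 0.0005
x 0.2065 y -0.2195 z 0.0075 | wx 0.000 wy -0.000 wz -0.480 rows>=7.2
```

Emit:
drive_tool(commands=[{"jaw": 0.01,"x": 0.206,"y": -0.22,"z": 0,"wx": 0,"wy": 0,"wz": 0},{"jaw": 0.01,"x": 0.206,"y": -0.22,"z": 0,"wx": 0,"wy": 0,"wz": 0},{"jaw": 0.01,"x": 0.206,"y": -0.22,"z": 0,"wx": 0,"wy": 0,"wz": 0},{"jaw": 0.01,"x": 0.206,"y": -0.22,"z": 0,"wx": 0,"wy": 0,"wz": 0},{"jaw": 0.01,"x": 0.206,"y": -0.22,"z": 0,"wx": 0,"wy": 0,"wz": 0}])

```text
time_s: 9.08
position: [0.5612, 0.0915, 0.1057]
eef_rot: [-0.635, 0.772, 0.0, -0.0]
force: [0.9, 1.4, -0.3]
width: 0.0176
```

```bash
python3 go.py  .614,.017,.08,-1.286
```

```text
t 9.08 pos [0.5612 0.0915 0.1057] F [ 0.9  1.4 -0.3] w 0.0176 q [0.1  0.02 1.52 0.   1.61 1.87]
ang -1.766 tilt 0.0003
x 0.0628 y -0.0662 z 0.0257 | wx 0.000 wy 0.000 wz -0.480 rows>=3.8
```

Emit:
drive_tool(commands=[{"jaw": 0.01,"x": 0.063,"y": -0.066,"z": 0.025,"wx": 0,"wy": 0,"wz": -0.48},{"jaw": 0.01,"x": 0.063,"y": -0.066,"z": 0.025,"wx": 0,"wy": 0,"wz": -0.48},{"jaw": 0.01,"x": 0.063,"y": -0.066,"z": 0.025,"wx": 0,"wy": 0,"wz": -0.48},{"jaw": 0.01,"x": 0.063,"y": -0.066,"z": 0.025,"wx": 0,"wy": 0,"wz": -0.48},{"jaw": 0.01,"x": 0.063,"y": -0.066,"z": 0.025,"wx": 0,"wy": 0,"wz": -0.48}])

```text
time_s: 9.5
position: [0.6129, 0.0172, 0.0794]
eef_rot: [0.801, -0.599, -0.001, 0.001]
force: [-1.1, -0.7, -0.0]
width: 0.0175
```

```bash
python3 go.py  .614,.017,.013,-1.286
```

```text
t 9.50 pos [0.6129 0.0172 0.0794] F [-1.1 -0.7 -0. ] w 0.0175 q [-0.03  0.15  1.42  0.    1.57  1.26]
ang -1.284 tilt 0.0026
x 0.0006 y -0.0011 z 0.0664 | wx 0.002 wy 0.001 wz 0.002 rows>=1.6
```

Emit:
drive_tool(commands=[{"jaw": 0.01,"x": 0,"y": -0.001,"z": 0.035,"wx": 0,"wy": 0,"wz": 0},{"jaw": 0.01,"x": 0,"y": -0.001,"z": 0.055,"wx": 0,"wy": 0,"wz": 0},{"jaw": 0.01,"x": 0,"y": -0.001,"z": 0.066,"wx": 0,"wy": 0,"wz": 0},{"jaw": 0.01,"x": 0,"y": -0.001,"z": 0.066,"wx": 0,"wy": 0,"wz": 0},{"jaw": 0.01,"x": 0,"y": -0.001,"z": 0.066,"wx": 0,"wy": 0,"wz": 0}])

```text
time_s: 9.92
position: [0.6139, 0.0193, 0.0153]
eef_rot: [0.8, -0.6, -0.0, 0.0]
force: [0.6, 0.4, 0.5]
width: 0.0176
```

Emit:
drive_tool(commands=[{"jaw": 0.01,"x": 0,"y": 0,"z": 0.001,"wx": 0,"wy": 0,"wz": 0},{"jaw": 0.01,"x": 0,"y": 0,"z": 0.001,"wx": 0,"wy": 0,"wz": 0}])

```text
time_s: 10.08
position: [0.6148, 0.019, 0.0155]
eef_rot: [0.8, -0.6, 0.001, -0.001]
force: [0.1, 0.2, 0.8]
width: 0.0176
```

Emit:
drive_tool(commands=[{"jaw": 0.01,"x": 0,"y": 0,"z": 0.002,"wx": 0,"wy": 0,"wz": 0},{"jaw": 0.01,"x": 0,"y": 0,"z": 0.002,"wx": 0,"wy": 0,"wz": 0},{"jaw": 0.035,"x": 0,"y": 0,"z": 0.002,"wx": 0,"wy": 0,"wz": 0},{"jaw": 0.035,"x": 0,"y": 0,"z": 0.002,"wx": 0,"wy": 0,"wz": 0},{"jaw": 0.035,"x": 0,"y": 0,"z": 0.002,"wx": 0,"wy": 0,"wz": 0}])

```text
time_s: 10.5
position: [0.6142, 0.0186, 0.0122]
eef_rot: [0.8, -0.6, 0.0, 0.0]
force: [1.2, -4.1, 1.8]
width: 0.0334
```

Emit:
drive_tool(commands=[{"jaw": 0.035,"x": 0,"y": 0,"z": 0,"wx": 0,"wy": 0,"wz": 0},{"jaw": 0.035,"x": 0,"y": 0,"z": -0.03,"wx": 0,"wy": 0,"wz": 0},{"jaw": 0.035,"x": 0,"y": 0,"z": -0.07,"wx": 0,"wy": 0,"wz": 0},{"jaw": 0.035,"x": 0,"y": 0,"z": -0.1,"wx": 0,"wy": 0,"wz": 0},{"jaw": 0.035,"x": 0,"y": 0,"z": -0.1,"wx": 0,"wy": 0,"wz": 0}])

```text
time_s: 10.92
position: [0.6174, 0.0188, 0.1209]
eef_rot: [0.8, -0.6, 0.005, -0.004]
force: [1.4, 0.4, 0.9]
width: 0.0353
```

```bash
python3 go.py  .434,-.128,.13,-.813
```

```text
t 10.92 pos [0.6174 0.0188 0.1209] F [1.4 0.4 0.9] w 0.0353 q [-0.02  0.13  1.37  0.    1.63  1.26]
ang -1.286 tilt 0.0126
x 0.0894 y 0.2172 z -0.0114 | wx -0.011 wy -0.006 wz -0.473 rows>=5.6
```

Emit:
drive_tool(commands=[{"jaw": 0.07,"x": 0.089,"y": 0.217,"z": -0.01,"wx": 0,"wy": 0,"wz": 0},{"jaw": 0.07,"x": 0.089,"y": 0.217,"z": -0.01,"wx": 0,"wy": 0,"wz": 0},{"jaw": 0.07,"x": 0.089,"y": 0.217,"z": -0.01,"wx": 0,"wy": 0,"wz": 0},{"jaw": 0.07,"x": 0.089,"y": 0.217,"z": -0.01,"wx": 0,"wy": 0,"wz": 0},{"jaw": 0.07,"x": 0.089,"y": 0.217,"z": -0.01,"wx": 0,"wy": 0,"wz": 0}])

```text
time_s: 11.33
position: [0.4498, -0.1117, 0.1203]
eef_rot: [0.801, -0.599, -0.0, 0.0]
force: [-0.2, 0.4, 0.8]
width: 0.0648
```

```bash
python3 go.py  .434,-.128,.1,-.813
```

```text
t 11.33 pos [ 0.4498 -0.1117  0.1203] F [-0.2  0.4  0.8] w 0.0648 q [-0.32 -0.28  1.76 -0.    1.66  0.97]
ang -1.285 tilt 0.0004
x 0.0112 y 0.0197 z 0.0203 | wx 0.000 wy 0.000 wz -0.472 rows>=3.8
```

Emit:
drive_tool(commands=[{"jaw": 0.07,"x": 0.011,"y": 0.02,"z": 0.02,"wx": 0,"wy": 0,"wz": -0.472},{"jaw": 0.07,"x": 0.011,"y": 0.02,"z": 0.02,"wx": 0,"wy": 0,"wz": -0.472},{"jaw": 0.07,"x": 0.011,"y": 0.02,"z": 0.02,"wx": 0,"wy": 0,"wz": -0.472},{"jaw": 0.07,"x": 0.011,"y": 0.02,"z": 0.02,"wx": 0,"wy": 0,"wz": -0.472},{"jaw": 0.07,"x": 0.011,"y": 0.02,"z": 0.02,"wx": 0,"wy": 0,"wz": -0.472}])

```text
time_s: 11.75
position: [0.435, -0.1274, 0.1005]
eef_rot: [0.919, -0.395, -0.0, -0.0]
force: [0.1, -0.3, -0.2]
width: 0.0699
```

```bash
python3 go.py  .434,-.128,.013,-.813
```

```text
t 11.75 pos [ 0.435  -0.1274  0.1005] F [ 0.1 -0.3 -0.2] w 0.0699 q [-0.36 -0.3   1.81  0.    1.63  0.45]
ang -0.811 tilt 0.0003
x -0.0003 y 0.0012 z 0.0875 | wx -0.000 wy 0.000 wz 0.002 rows>=2.1
```

Emit:
drive_tool(commands=[{"jaw": 0.07,"x": 0,"y": 0.001,"z": 0.035,"wx": 0,"wy": 0,"wz": 0},{"jaw": 0.07,"x": 0,"y": 0.001,"z": 0.065,"wx": 0,"wy": 0,"wz": 0},{"jaw": 0.07,"x": 0,"y": 0.001,"z": 0.087,"wx": 0,"wy": 0,"wz": 0},{"jaw": 0.07,"x": 0,"y": 0.001,"z": 0.087,"wx": 0,"wy": 0,"wz": 0},{"jaw": 0.07,"x": 0,"y": 0.001,"z": 0.087,"wx": 0,"wy": 0,"wz": 0}])

```text
time_s: 12.17
position: [0.4338, -0.1275, 0.0129]
eef_rot: [0.918, -0.397, -0.001, 0.0]
force: [0.0, 0.4, 1.1]
width: 0.07
```

```bash
python3 go.py  .434,-.128,.013,-.813
```

```text
t 12.17 pos [ 0.4338 -0.1275  0.0129] F [0.  0.4 1.1] w 0.0700 q [-0.36 -0.25  1.93  0.    1.47  0.45]
ang -0.816 tilt 0.0029
x 0.0005 y 0.0002 z -0.0001 | wx 0.001 wy 0.003 wz -0.003 rows>=0.0
```

Emit:
drive_tool(commands=[{"jaw": 0.03,"x": 0,"y": 0,"z": 0,"wx": 0,"wy": 0,"wz": 0},{"jaw": 0.03,"x": 0,"y": 0,"z": 0,"wx": 0,"wy": 0,"wz": 0},{"jaw": 0.03,"x": 0,"y": 0,"z": 0,"wx": 0,"wy": 0,"wz": 0},{"jaw": 0.03,"x": 0,"y": 0,"z": 0,"wx": 0,"wy": 0,"wz": 0},{"jaw": 0.03,"x": 0,"y": 0,"z": 0,"wx": 0,"wy": 0,"wz": 0}])

```text
time_s: 12.58
position: [0.4352, -0.1282, 0.0149]
eef_rot: [0.918, -0.396, 0.001, -0.0]
force: [1.0, 0.2, 4.9]
width: 0.0419
```

Emit:
drive_tool(commands=[{"jaw": 0.03,"x": 0,"y": 0,"z": 0,"wx": 0,"wy": 0,"wz": 0},{"jaw": 0.03,"x": 0,"y": 0,"z": 0,"wx": 0,"wy": 0,"wz": 0},{"jaw": 0.03,"x": 0,"y": 0,"z": -0.03,"wx": 0,"wy": 0,"wz": 0},{"jaw": 0.03,"x": 0,"y": 0,"z": -0.07,"wx": 0,"wy": 0,"wz": 0},{"jaw": 0.03,"x": 0,"y": 0,"z": -0.11,"wx": 0,"wy": 0,"wz": 0}])

```text
time_s: 13.0
position: [0.4334, -0.1275, 0.1235]
eef_rot: [0.918, -0.396, -0.002, 0.0]
force: [0.4, 0.5, 0.6]
width: 0.0417
```

```bash
python3 go.py  .6078,.2027,.12,-1.496
```

```text
t 13.00 pos [ 0.4334 -0.1275  0.1235] F [0.4 0.5 0.6] w 0.0417 q [-0.36 -0.31  1.78 -0.    1.68  0.45]
ang -0.814 tilt 0.0040
x -0.1203 y -0.3536 z 0.0033 | wx 0.003 wy 0.003 wz 0.682 rows>=9.0
```

Emit:
drive_tool(commands=[{"jaw": 0.03,"x": -0.12,"y": -0.354,"z": 0,"wx": 0,"wy": 0,"wz": 0},{"jaw": 0.03,"x": -0.12,"y": -0.354,"z": 0,"wx": 0,"wy": 0,"wz": 0},{"jaw": 0.03,"x": -0.12,"y": -0.354,"z": 0,"wx": 0,"wy": 0,"wz": 0},{"jaw": 0.03,"x": -0.12,"y": -0.354,"z": 0,"wx": 0,"wy": 0,"wz": 0},{"jaw": 0.03,"x": -0.12,"y": -0.354,"z": 0,"wx": 0,"wy": 0,"wz": 0}])

```text
time_s: 13.42
position: [0.5326, 0.0579, 0.1235]
eef_rot: [0.918, -0.396, -0.0, 0.0]
force: [0.8, -0.3, -0.6]
width: 0.042
```

```bash
python3 go.py  .6078,.2027,.12,-1.496
```

```text
t 13.42 pos [0.5326 0.0579 0.1235] F [ 0.8 -0.3 -0.6] w 0.0420 q [ 0.04 -0.08  1.58 -0.    1.64  0.86]
ang -0.814 tilt 0.0002
x -0.0537 y -0.1541 z 0.0035 | wx 0.000 wy -0.000 wz 0.682 rows>=5.5
```

Emit:
drive_tool(commands=[{"jaw": 0.03,"x": -0.054,"y": -0.154,"z": 0.004,"wx": 0,"wy": 0,"wz": 0.6},{"jaw": 0.03,"x": -0.054,"y": -0.154,"z": 0.004,"wx": 0,"wy": 0,"wz": 0.6},{"jaw": 0.03,"x": -0.054,"y": -0.154,"z": 0.004,"wx": 0,"wy": 0,"wz": 0.6},{"jaw": 0.03,"x": -0.054,"y": -0.154,"z": 0.004,"wx": 0,"wy": 0,"wz": 0.6},{"jaw": 0.03,"x": -0.054,"y": -0.154,"z": 0.004,"wx": 0,"wy": 0,"wz": 0.6}])

```text
time_s: 13.83
position: [0.6076, 0.2072, 0.1159]
eef_rot: [0.76, -0.65, -0.002, 0.001]
force: [0.3, 0.1, -2.1]
width: 0.0419
```

```bash
python3 go.py  .6078,.2027,.08,-1.496
```

```text
t 13.83 pos [0.6076 0.2072 0.1159] F [ 0.3  0.1 -2.1] w 0.0419 q [0.27 0.21 1.29 0.   1.65 1.69]
ang -1.415 tilt 0.0045
x 0.0046 y 0.0004 z 0.0359 | wx 0.004 wy 0.002 wz 0.081 rows>=0.9
```

Emit:
drive_tool(commands=[{"jaw": 0.03,"x": 0.004,"y": 0,"z": 0.036,"wx": 0,"wy": 0,"wz": 0.081},{"jaw": 0.03,"x": 0.004,"y": 0,"z": 0.036,"wx": 0,"wy": 0,"wz": 0.081},{"jaw": 0.03,"x": 0.004,"y": 0,"z": 0.036,"wx": 0,"wy": 0,"wz": 0.081},{"jaw": 0.03,"x": 0.004,"y": 0,"z": 0.036,"wx": 0,"wy": 0,"wz": 0.081}])

```text
time_s: 14.17
position: [0.6074, 0.1968, 0.0842]
eef_rot: [0.734, -0.679, -0.0, 0.0]
force: [0.0, 0.3, -0.1]
width: 0.0421
```

```bash
python3 go.py  .6078,.2027,.023,-1.496
python3 - <<'E'
from h import *
T=[]
for n in('top','side'):
    p=eyes.snapshot(n); c=proj(p,[.608,.202,0]).astype(int)
    T.append(cv2.resize(p['img'][c[1]-40:c[1]+40,c[0]-40:c[0]+40],(380,380),interpolation=cv2.INTER_CUBIC))
cv2.imwrite('pics/b1.png',np.hstack(T))
E
```

```text
t 14.17 pos [0.6074 0.1968 0.0842] F [ 0.   0.3 -0.1] w 0.0421 q [0.26 0.21 1.34 0.   1.59 1.75]
ang -1.493 tilt 0.0008
x -0.0058 y -0.0009 z 0.0612 | wx 0.001 wy -0.000 wz 0.003 rows>=1.5
```

View pics/b1.png

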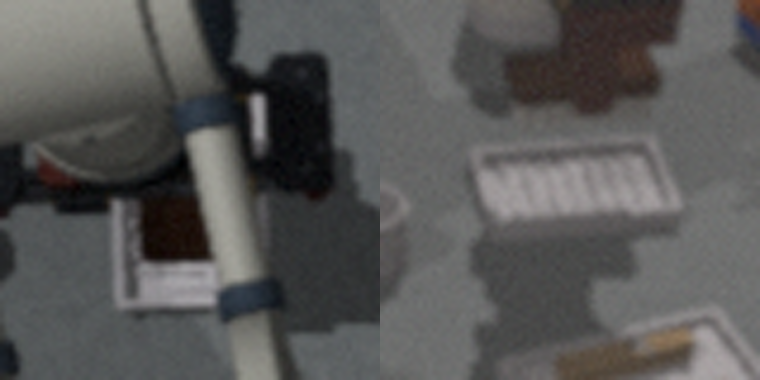

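Emit:
drive_tool(commands=[{"jaw": 0.03,"x": -0.004,"y": -0.001,"z": 0.03,"wx": 0,"wy": 0,"wz": 0},{"jaw": 0.03,"x": -0.004,"y": -0.001,"z": 0.05,"wx": 0,"wy": 0,"wz": 0},{"jaw": 0.03,"x": -0.004,"y": -0.001,"z": 0.055,"wx": 0,"wy": 0,"wz": 0},{"jaw": 0.03,"x": -0.004,"y": -0.001,"z": 0.055,"wx": 0,"wy": 0,"wz": 0},{"jaw": 0.03,"x": -0.004,"y": -0.001,"z": 0.055,"wx": 0,"wy": 0,"wz": 0}])

```text
time_s: 14.68
position: [0.609, 0.2012, 0.0306]
eef_rot: [0.733, -0.68, 0.0, -0.001]
force: [0.3, 0.4, -0.3]
width: 0.042
```

```bash
python3 go.py  .6078,.2027,.022,-1.496
```

```text
t 14.68 pos [0.609  0.2012 0.0306] F [ 0.3  0.4 -0.3] w 0.0420 q [ 0.27  0.24  1.4  -0.    1.49  1.76]
ang -1.495 tilt 0.0018
x -0.0016 y 0.0011 z 0.0086 | wx -0.002 wy 0.000 wz 0.001 rows>=0.2
```

Emit:
drive_tool(commands=[{"jaw": 0.03,"x": -0.001,"y": 0.001,"z": 0.005,"wx": 0,"wy": 0,"wz": 0},{"jaw": 0.03,"x": -0.001,"y": 0.001,"z": 0.007,"wx": 0,"wy": 0,"wz": 0},{"jaw": 0.03,"x": -0.001,"y": 0.001,"z": 0.007,"wx": 0,"wy": 0,"wz": 0},{"jaw": 0.03,"x": -0.001,"y": 0.001,"z": 0.007,"wx": 0,"wy": 0,"wz": 0}])

```text
time_s: 15.02
position: [0.6079, 0.2023, 0.023]
eef_rot: [0.733, -0.68, 0.0, -0.001]
force: [1.0, -0.8, 1.6]
width: 0.0419
```

Emit:
drive_tool(commands=[{"jaw": 0.03,"x": 0,"y": 0,"z": 0.001,"wx": 0,"wy": 0,"wz": 0},{"jaw": 0.03,"x": 0,"y": 0,"z": 0.001,"wx": 0,"wy": 0,"wz": 0},{"jaw": 0.065,"x": 0,"y": 0,"z": 0.001,"wx": 0,"wy": 0,"wz": 0},{"jaw": 0.065,"x": 0,"y": 0,"z": 0.001,"wx": 0,"wy": 0,"wz": 0},{"jaw": 0.065,"x": 0,"y": 0,"z": 0.001,"wx": 0,"wy": 0,"wz": 0}])

```text
time_s: 15.43
position: [0.6072, 0.2021, 0.0206]
eef_rot: [0.733, -0.68, -0.0, 0.0]
force: [-0.2, 0.2, -0.2]
width: 0.0586
```

Emit:
drive_tool(commands=[{"jaw": 0.065,"x": 0,"y": 0,"z": 0,"wx": 0,"wy": 0,"wz": 0},{"jaw": 0.065,"x": 0,"y": 0,"z": -0.03,"wx": 0,"wy": 0,"wz": 0},{"jaw": 0.065,"x": 0,"y": 0,"z": -0.07,"wx": 0,"wy": 0,"wz": 0},{"jaw": 0.065,"x": 0,"y": 0,"z": -0.11,"wx": 0,"wy": 0,"wz": 0},{"jaw": 0.065,"x": 0,"y": 0,"z": -0.11,"wx": 0,"wy": 0,"wz": 0}])

```text
time_s: 15.85
position: [0.6107, 0.2031, 0.1414]
eef_rot: [0.733, -0.68, 0.004, -0.006]
force: [1.4, 1.3, 2.2]
width: 0.0645
```

```bash
python3 go.py  .4685,.142,.12,-1.496
```

```text
t 15.85 pos [0.6107 0.2031 0.1414] F [1.4 1.3 2.2] w 0.0645 q [ 0.27  0.19  1.26 -0.    1.67  1.76]
ang -1.495 tilt 0.0144
x 0.0502 y 0.1467 z 0.0191 | wx -0.014 wy 0.003 wz 0.001 rows>=3.7
```

Emit:
drive_tool(commands=[{"jaw": 0.07,"x": 0.05,"y": 0.147,"z": 0.02,"wx": 0,"wy": 0,"wz": 0},{"jaw": 0.07,"x": 0.05,"y": 0.147,"z": 0.02,"wx": 0,"wy": 0,"wz": 0},{"jaw": 0.07,"x": 0.05,"y": 0.147,"z": 0.02,"wx": 0,"wy": 0,"wz": 0},{"jaw": 0.07,"x": 0.05,"y": 0.147,"z": 0.02,"wx": 0,"wy": 0,"wz": 0},{"jaw": 0.07,"x": 0.05,"y": 0.147,"z": 0.02,"wx": 0,"wy": 0,"wz": 0}])

```text
time_s: 16.27
position: [0.4592, 0.1393, 0.1081]
eef_rot: [0.733, -0.68, -0.001, 0.003]
force: [-0.3, 0.1, -0.7]
width: 0.07
```

```bash
python3 go.py  .4685,.142,.013,-1.496
```

```text
t 16.27 pos [0.4592 0.1393 0.1081] F [-0.3  0.1 -0.7] w 0.0700 q [ 0.22 -0.22  1.73 -0.    1.64  1.72]
ang -1.495 tilt 0.0059
x -0.0021 y -0.0100 z 0.0950 | wx 0.006 wy -0.001 wz 0.001 rows>=2.3
```

Emit:
drive_tool(commands=[{"jaw": 0.07,"x": -0.002,"y": -0.01,"z": 0.03,"wx": 0,"wy": 0,"wz": 0},{"jaw": 0.07,"x": -0.002,"y": -0.01,"z": 0.045,"wx": 0,"wy": 0,"wz": 0},{"jaw": 0.07,"x": -0.002,"y": -0.01,"z": 0.045,"wx": 0,"wy": 0,"wz": 0},{"jaw": 0.07,"x": -0.002,"y": -0.01,"z": 0.045,"wx": 0,"wy": 0,"wz": 0}])

```text
time_s: 16.6
position: [0.474, 0.1439, 0.0652]
eef_rot: [0.733, -0.68, -0.001, 0.001]
force: [-0.0, 0.0, 0.2]
width: 0.0699
```

```bash
python3 go.py  .4685,.142,.013,-1.496
```

```text
t 16.60 pos [0.474  0.1439 0.0652] F [-0.   0.   0.2] w 0.0699 q [ 0.23 -0.16  1.76  0.    1.55  1.72]
ang -1.495 tilt 0.0019
x 0.0015 y 0.0056 z 0.0523 | wx 0.002 wy -0.000 wz 0.001 rows>=1.3
```

Emit:
drive_tool(commands=[{"jaw": 0.07,"x": 0.001,"y": 0.005,"z": 0.02,"wx": 0,"wy": 0,"wz": 0},{"jaw": 0.07,"x": 0.001,"y": 0.005,"z": 0.04,"wx": 0,"wy": 0,"wz": 0},{"jaw": 0.07,"x": 0.001,"y": 0.005,"z": 0.052,"wx": 0,"wy": 0,"wz": 0},{"jaw": 0.07,"x": 0.001,"y": 0.005,"z": 0.052,"wx": 0,"wy": 0,"wz": 0}])

```text
time_s: 16.93
position: [0.4684, 0.1423, 0.012]
eef_rot: [0.733, -0.68, -0.001, 0.001]
force: [-1.4, 0.1, -0.4]
width: 0.0698
```

```bash
python3 go.py  .4685,.142,.013,-1.496
```

```text
t 16.93 pos [0.4684 0.1423 0.012 ] F [-1.4  0.1 -0.4] w 0.0698 q [ 0.23 -0.14  1.84  0.    1.45  1.72]
ang -1.495 tilt 0.0034
x 0.0004 y -0.0001 z -0.0010 | wx 0.003 wy -0.000 wz 0.001 rows>=0.0
```

Emit:
drive_tool(commands=[{"jaw": 0.038,"x": 0,"y": 0,"z": 0,"wx": 0,"wy": 0,"wz": 0},{"jaw": 0.038,"x": 0,"y": 0,"z": 0,"wx": 0,"wy": 0,"wz": 0},{"jaw": 0.038,"x": 0,"y": 0,"z": 0,"wx": 0,"wy": 0,"wz": 0},{"jaw": 0.038,"x": 0,"y": 0,"z": 0,"wx": 0,"wy": 0,"wz": 0},{"jaw": 0.038,"x": 0,"y": 0,"z": 0,"wx": 0,"wy": 0,"wz": 0}])

```text
time_s: 17.35
position: [0.4703, 0.1427, 0.0153]
eef_rot: [0.733, -0.68, 0.001, -0.001]
force: [-0.9, -0.1, 3.8]
width: 0.047
```

Emit:
drive_tool(commands=[{"jaw": 0.038,"x": 0,"y": 0,"z": 0,"wx": 0,"wy": 0,"wz": 0},{"jaw": 0.038,"x": 0,"y": 0,"z": 0,"wx": 0,"wy": 0,"wz": 0},{"jaw": 0.038,"x": 0,"y": 0,"z": -0.03,"wx": 0,"wy": 0,"wz": 0},{"jaw": 0.038,"x": 0,"y": 0,"z": -0.07,"wx": 0,"wy": 0,"wz": 0},{"jaw": 0.038,"x": 0,"y": 0,"z": -0.11,"wx": 0,"wy": 0,"wz": 0}])

```text
time_s: 17.77
position: [0.4681, 0.1422, 0.1237]
eef_rot: [0.733, -0.68, -0.001, 0.002]
force: [1.7, -0.7, 0.2]
width: 0.0466
```

```bash
python3 go.py  .6405,-.205,.12,-1.571
```

```text
t 17.77 pos [0.4681 0.1422 0.1237] F [ 1.7 -0.7  0.2] w 0.0466 q [ 0.23 -0.2   1.69  0.    1.66  1.72]
ang -1.495 tilt 0.0038
x 0.3593 y -0.1456 z 0.0033 | wx 0.004 wy -0.001 wz 0.076 rows>=9.3
```

Emit:
drive_tool(commands=[{"jaw": 0.038,"x": 0.36,"y": -0.145,"z": 0,"wx": 0,"wy": 0,"wz": 0.03},{"jaw": 0.038,"x": 0.36,"y": -0.145,"z": 0,"wx": 0,"wy": 0,"wz": 0.03},{"jaw": 0.038,"x": 0.36,"y": -0.145,"z": 0,"wx": 0,"wy": 0,"wz": 0.03},{"jaw": 0.038,"x": 0.36,"y": -0.145,"z": 0,"wx": 0,"wy": 0,"wz": 0.03},{"jaw": 0.038,"x": 0.36,"y": -0.145,"z": 0,"wx": 0,"wy": 0,"wz": 0.03}])

```text
time_s: 18.18
position: [0.5621, -0.046, 0.1238]
eef_rot: [0.723, -0.691, -0.0, -0.0]
force: [0.0, 0.7, 0.2]
width: 0.0466
```

```bash
python3 go.py  .6405,-.205,.12,-1.571
```

```text
t 18.18 pos [ 0.5621 -0.046   0.1238] F [0.  0.7 0.2] w 0.0466 q [-0.14 -0.    1.5   0.    1.64  1.38]
ang -1.525 tilt 0.0001
x 0.1624 y -0.0710 z 0.0038 | wx -0.000 wy 0.000 wz 0.046 rows>=4.3
```

Emit:
drive_tool(commands=[{"jaw": 0.038,"x": 0.162,"y": -0.071,"z": 0.02,"wx": 0,"wy": 0,"wz": 0.046},{"jaw": 0.038,"x": 0.162,"y": -0.071,"z": 0.02,"wx": 0,"wy": 0,"wz": 0.046},{"jaw": 0.038,"x": 0.162,"y": -0.071,"z": 0.02,"wx": 0,"wy": 0,"wz": 0.046},{"jaw": 0.038,"x": 0.162,"y": -0.071,"z": 0.02,"wx": 0,"wy": 0,"wz": 0.046},{"jaw": 0.038,"x": 0.162,"y": -0.071,"z": 0.02,"wx": 0,"wy": 0,"wz": 0.046}])

```text
time_s: 18.6
position: [0.6401, -0.2082, 0.1008]
eef_rot: [-0.706, 0.709, 0.001, -0.001]
force: [0.4, 0.2, -1.0]
width: 0.0467
```

Emit:
drive_tool(commands=[{"jaw": 0.038,"x": 0,"y": 0,"z": 0.02,"wx": 0,"wy": 0,"wz": 0},{"jaw": 0.038,"x": 0,"y": 0,"z": 0.03,"wx": 0,"wy": 0,"wz": 0},{"jaw": 0.038,"x": 0,"y": 0,"z": 0.03,"wx": 0,"wy": 0,"wz": 0},{"jaw": 0.038,"x": 0,"y": 0,"z": 0.03,"wx": 0,"wy": 0,"wz": 0}])

```text
time_s: 18.93
position: [0.6391, -0.2017, 0.0727]
eef_rot: [0.707, -0.707, -0.001, 0.0]
force: [0.4, 0.1, 0.1]
width: 0.0472
```

```bash
python3 go.py  .6405,-.205,.019,-1.571
```

```text
t 18.93 pos [ 0.6391 -0.2017  0.0727] F [0.4 0.1 0.1] w 0.0472 q [-0.36  0.3   1.26  0.    1.58  1.21]
ang -1.570 tilt 0.0028
x 0.0033 y -0.0015 z 0.0537 | wx 0.003 wy 0.001 wz 0.001 rows>=1.3
```

Emit:
drive_tool(commands=[{"jaw": 0.038,"x": 0.001,"y": -0.001,"z": 0.03,"wx": 0,"wy": 0,"wz": 0},{"jaw": 0.038,"x": 0.001,"y": -0.001,"z": 0.047,"wx": 0,"wy": 0,"wz": 0},{"jaw": 0.038,"x": 0.001,"y": -0.001,"z": 0.05,"wx": 0,"wy": 0,"wz": 0},{"jaw": 0.038,"x": 0.001,"y": -0.001,"z": 0.05,"wx": 0,"wy": 0,"wz": 0},{"jaw": 0.038,"x": 0.001,"y": -0.001,"z": 0.05,"wx": 0,"wy": 0,"wz": 0}])

```text
time_s: 19.35
position: [0.6417, -0.2035, 0.0258]
eef_rot: [0.707, -0.707, 0.001, -0.0]
force: [-0.7, -0.6, 0.4]
width: 0.0469
```

Emit:
drive_tool(commands=[{"jaw": 0.038,"x": 0,"y": 0,"z": 0.002,"wx": 0,"wy": 0,"wz": 0},{"jaw": 0.038,"x": 0,"y": 0,"z": 0.002,"wx": 0,"wy": 0,"wz": 0},{"jaw": 0.038,"x": 0,"y": 0,"z": 0.002,"wx": 0,"wy": 0,"wz": 0}])

```text
time_s: 19.6
position: [0.6416, -0.204, 0.0232]
eef_rot: [-0.707, 0.707, -0.001, 0.0]
force: [-0.7, -0.6, 0.1]
width: 0.0468
```

Emit:
drive_tool(commands=[{"jaw": 0.038,"x": 0,"y": 0,"z": 0.003,"wx": 0,"wy": 0,"wz": 0},{"jaw": 0.038,"x": 0,"y": 0,"z": 0.003,"wx": 0,"wy": 0,"wz": 0},{"jaw": 0.038,"x": 0,"y": 0,"z": 0.003,"wx": 0,"wy": 0,"wz": 0}])

```text
time_s: 19.85
position: [0.6413, -0.204, 0.0193]
eef_rot: [-0.707, 0.707, -0.0, 0.0]
force: [0.4, -0.3, 2.0]
width: 0.0469
```

Near contact; last 1 mm, release, rise.

Emit:
drive_tool(commands=[{"jaw": 0.038,"x": 0,"y": 0,"z": 0.001,"wx": 0,"wy": 0,"wz": 0},{"jaw": 0.038,"x": 0,"y": 0,"z": 0.001,"wx": 0,"wy": 0,"wz": 0},{"jaw": 0.065,"x": 0,"y": 0,"z": 0.001,"wx": 0,"wy": 0,"wz": 0},{"jaw": 0.065,"x": 0,"y": 0,"z": 0.001,"wx": 0,"wy": 0,"wz": 0},{"jaw": 0.065,"x": 0,"y": 0,"z": 0.001,"wx": 0,"wy": 0,"wz": 0}])

```text
time_s: 20.27
position: [0.6407, -0.2037, 0.0173]
eef_rot: [-0.707, 0.707, 0.0, -0.0]
force: [0.8, 0.8, -0.9]
width: 0.0625
```

Emit:
drive_tool(commands=[{"jaw": 0.065,"x": 0,"y": 0,"z": 0,"wx": 0,"wy": 0,"wz": 0},{"jaw": 0.065,"x": 0,"y": 0,"z": -0.02,"wx": 0,"wy": 0,"wz": 0},{"jaw": 0.065,"x": 0,"y": 0,"z": -0.05,"wx": 0,"wy": 0,"wz": 0},{"jaw": 0.065,"x": 0,"y": 0,"z": -0.09,"wx": 0,"wy": 0,"wz": 0},{"jaw": 0.065,"x": 0,"y": 0,"z": -0.12,"wx": 0,"wy": 0,"wz": 0}])

```text
time_s: 20.68
position: [0.6409, -0.2038, 0.14]
eef_rot: [-0.707, 0.707, -0.0, 0.0]
force: [0.4, -1.0, 0.8]
width: 0.0648
```

```bash
python3 go.py  .4385,-.005,.12,-1.571
```

```text
t 20.68 pos [ 0.6409 -0.2038  0.14  ] F [ 0.4 -1.   0.8] w 0.0648 q [-0.36  0.29  1.16  0.    1.7   1.21]
ang -1.571 tilt 0.0004
x -0.1988 y 0.2025 z 0.0199 | wx -0.000 wy -0.000 wz -0.000 rows>=6.8
```

Emit:
drive_tool(commands=[{"jaw": 0.07,"x": -0.199,"y": 0.2025,"z": 0.02,"wx": 0,"wy": 0,"wz": 0},{"jaw": 0.07,"x": -0.199,"y": 0.2025,"z": 0.02,"wx": 0,"wy": 0,"wz": 0},{"jaw": 0.07,"x": -0.199,"y": 0.2025,"z": 0.02,"wx": 0,"wy": 0,"wz": 0},{"jaw": 0.07,"x": -0.199,"y": 0.2025,"z": 0.02,"wx": 0,"wy": 0,"wz": 0},{"jaw": 0.07,"x": -0.199,"y": 0.2025,"z": 0.02,"wx": 0,"wy": 0,"wz": 0}])

```text
time_s: 21.1
position: [0.4912, -0.0571, 0.1226]
eef_rot: [-0.707, 0.707, 0.0, -0.0]
force: [-0.5, 0.5, 0.1]
width: 0.07
```

```bash
python3 go.py  .4385,-.005,.12,-1.571
```

```text
t 21.10 pos [ 0.4912 -0.0571  0.1226] F [-0.5  0.5  0.1] w 0.0700 q [-0.18 -0.19  1.68  0.    1.65  1.39]
ang -1.571 tilt 0.0005
x -0.0521 y 0.0527 z 0.0026 | wx 0.000 wy 0.000 wz -0.000 rows>=1.8
```

Emit:
drive_tool(commands=[{"jaw": 0.07,"x": -0.052,"y": 0.0525,"z": 0.003,"wx": 0,"wy": 0,"wz": 0},{"jaw": 0.07,"x": -0.052,"y": 0.0525,"z": 0.003,"wx": 0,"wy": 0,"wz": 0},{"jaw": 0.07,"x": -0.052,"y": 0.0525,"z": 0.035,"wx": 0,"wy": 0,"wz": 0},{"jaw": 0.07,"x": -0.052,"y": 0.0525,"z": 0.05,"wx": 0,"wy": 0,"wz": 0},{"jaw": 0.07,"x": -0.052,"y": 0.0525,"z": 0.05,"wx": 0,"wy": 0,"wz": 0}])

```text
time_s: 21.52
position: [0.4378, -0.0055, 0.0696]
eef_rot: [0.707, -0.707, -0.002, 0.002]
force: [-0.7, -0.3, -0.6]
width: 0.07
```

```bash
python3 go.py  .4385,-.005,.013,-1.571
```

```text
t 21.52 pos [ 0.4378 -0.0055  0.0696] F [-0.7 -0.3 -0.6] w 0.0700 q [-0.09 -0.33  1.89 -0.    1.59  1.48]
ang -1.570 tilt 0.0056
x -0.0004 y -0.0010 z 0.0566 | wx 0.006 wy 0.000 wz 0.001 rows>=1.4
```

Emit:
drive_tool(commands=[{"jaw": 0.07,"x": 0,"y": -0.001,"z": 0.02,"wx": 0,"wy": 0,"wz": 0},{"jaw": 0.07,"x": 0,"y": -0.001,"z": 0.04,"wx": 0,"wy": 0,"wz": 0},{"jaw": 0.07,"x": 0,"y": -0.001,"z": 0.056,"wx": 0,"wy": 0,"wz": 0},{"jaw": 0.07,"x": 0,"y": -0.001,"z": 0.056,"wx": 0,"wy": 0,"wz": 0},{"jaw": 0.07,"x": 0,"y": -0.001,"z": 0.056,"wx": 0,"wy": 0,"wz": 0}])

```text
time_s: 21.93
position: [0.4412, -0.0063, 0.0174]
eef_rot: [-0.707, 0.707, 0.0, -0.0]
force: [0.2, -0.3, 0.0]
width: 0.0701
```

```bash
python3 go.py  .4385,-.005,.013,-1.571
```

```text
t 21.93 pos [ 0.4412 -0.0063  0.0174] F [ 0.2 -0.3  0. ] w 0.0701 q [-0.09 -0.29  1.95 -0.    1.48  1.48]
ang -1.571 tilt 0.0013
x -0.0013 y 0.0027 z 0.0044 | wx 0.001 wy 0.000 wz -0.000 rows>=0.1
```

Emit:
drive_tool(commands=[{"jaw": 0.07,"x": -0.001,"y": 0.002,"z": 0.003,"wx": 0,"wy": 0,"wz": 0},{"jaw": 0.038,"x": -0.001,"y": 0.002,"z": 0.003,"wx": 0,"wy": 0,"wz": 0},{"jaw": 0.038,"x": -0.001,"y": 0.002,"z": 0.003,"wx": 0,"wy": 0,"wz": 0},{"jaw": 0.038,"x": -0.001,"y": 0.002,"z": 0.003,"wx": 0,"wy": 0,"wz": 0},{"jaw": 0.038,"x": -0.001,"y": 0.002,"z": 0.003,"wx": 0,"wy": 0,"wz": 0}])

```text
time_s: 22.35
position: [0.4397, -0.0052, 0.015]
eef_rot: [-0.707, 0.707, -0.0, 0.0]
force: [0.0, -0.9, 2.1]
width: 0.048
```

Emit:
drive_tool(commands=[{"jaw": 0.038,"x": 0,"y": 0,"z": 0,"wx": 0,"wy": 0,"wz": 0},{"jaw": 0.038,"x": 0,"y": 0,"z": 0,"wx": 0,"wy": 0,"wz": 0},{"jaw": 0.038,"x": 0,"y": 0,"z": -0.03,"wx": 0,"wy": 0,"wz": 0},{"jaw": 0.038,"x": 0,"y": 0,"z": -0.07,"wx": 0,"wy": 0,"wz": 0},{"jaw": 0.038,"x": 0,"y": 0,"z": -0.11,"wx": 0,"wy": 0,"wz": 0}])

```text
time_s: 22.77
position: [0.4381, -0.005, 0.1241]
eef_rot: [-0.707, 0.707, 0.001, -0.001]
force: [1.0, -0.7, -0.5]
width: 0.048
```

```bash
python3 scan.py cap_a; python3 go.py  .5805,-.205,.12,-1.571
```

```text
cap_a 0.79 [396. 163.] bgr [102. 100. 102.] n 1 [ 0.6405 -0.2056  0.1867] yaw%pi 0.187 cost 0.11
cap_a 0.79 [396. 163.] bgr [102. 100. 102.] n 2 [ 0.6397 -0.2037  0.102 ] yaw%pi 0.102 cost 0.11
t 22.97 pos [ 0.44   -0.0052  0.1253] F [ 0.   0.4 -1.6] w 0.0478 q [-0.09 -0.35  1.81 -0.    1.68  1.48]
ang -1.571 tilt 0.0027
x 0.1998 y -0.1405 z 0.0057 | wx -0.003 wy -0.000 wz 0.000 rows>=5.9
```

Emit:
drive_tool(commands=[{"jaw": 0.038,"x": 0.2,"y": -0.139,"z": 0,"wx": 0,"wy": 0,"wz": 0},{"jaw": 0.038,"x": 0.2,"y": -0.139,"z": 0,"wx": 0,"wy": 0,"wz": 0},{"jaw": 0.038,"x": 0.2,"y": -0.139,"z": 0,"wx": 0,"wy": 0,"wz": 0},{"jaw": 0.038,"x": 0.2,"y": -0.139,"z": 0,"wx": 0,"wy": 0,"wz": 0},{"jaw": 0.038,"x": 0.2,"y": -0.139,"z": 0,"wx": 0,"wy": 0,"wz": 0}])

```text
time_s: 23.38
position: [0.5579, -0.1776, 0.1212]
eef_rot: [-0.707, 0.707, 0.002, -0.001]
force: [0.9, 0.7, 0.0]
width: 0.048
```

```bash
python3 go.py  .579,-.205,.12,-1.571
```

```text
t 23.38 pos [ 0.5579 -0.1776  0.1212] F [0.9 0.7 0. ] w 0.0480 q [-0.37  0.06  1.44  0.    1.64  1.2 ]
ang -1.571 tilt 0.0041
x 0.0274 y -0.0211 z 0.0010 | wx 0.004 wy 0.002 wz 0.000 rows>=0.8
```

Emit:
drive_tool(commands=[{"jaw": 0.038,"x": 0.027,"y": -0.021,"z": 0.02,"wx": 0,"wy": 0,"wz": 0},{"jaw": 0.038,"x": 0.027,"y": -0.021,"z": 0.03,"wx": 0,"wy": 0,"wz": 0},{"jaw": 0.038,"x": 0.027,"y": -0.021,"z": 0.05,"wx": 0,"wy": 0,"wz": 0},{"jaw": 0.038,"x": 0.027,"y": -0.021,"z": 0.05,"wx": 0,"wy": 0,"wz": 0},{"jaw": 0.038,"x": 0.027,"y": -0.021,"z": 0.05,"wx": 0,"wy": 0,"wz": 0}])

```text
time_s: 23.8
position: [0.5772, -0.2022, 0.0708]
eef_rot: [-0.707, 0.707, 0.003, -0.001]
force: [0.3, -0.1, 0.5]
width: 0.048
```

```bash
python3 go.py  .579,-.205,.019,-1.571
```

```text
t 23.80 pos [ 0.5772 -0.2022  0.0708] F [ 0.3 -0.1  0.5] w 0.0480 q [-0.39  0.15  1.44  0.    1.56  1.18]
ang -1.571 tilt 0.0065
x 0.0029 y -0.0021 z 0.0518 | wx 0.006 wy 0.003 wz 0.000 rows>=1.2
```

Emit:
drive_tool(commands=[{"jaw": 0.038,"x": 0.001,"y": -0.001,"z": 0.025,"wx": 0,"wy": 0,"wz": 0},{"jaw": 0.038,"x": 0.001,"y": -0.001,"z": 0.045,"wx": 0,"wy": 0,"wz": 0},{"jaw": 0.038,"x": 0.001,"y": -0.001,"z": 0.048,"wx": 0,"wy": 0,"wz": 0},{"jaw": 0.038,"x": 0.001,"y": -0.001,"z": 0.048,"wx": 0,"wy": 0,"wz": 0},{"jaw": 0.038,"x": 0.001,"y": -0.001,"z": 0.048,"wx": 0,"wy": 0,"wz": 0}])

```text
time_s: 24.22
position: [0.5806, -0.204, 0.0279]
eef_rot: [0.707, -0.707, 0.001, -0.0]
force: [0.3, 0.7, 0.7]
width: 0.0478
```

Emit:
drive_tool(commands=[{"jaw": 0.038,"x": 0,"y": 0,"z": 0.002,"wx": 0,"wy": 0,"wz": 0},{"jaw": 0.038,"x": 0,"y": 0,"z": 0.002,"wx": 0,"wy": 0,"wz": 0},{"jaw": 0.038,"x": 0,"y": 0,"z": 0.002,"wx": 0,"wy": 0,"wz": 0}])

```text
time_s: 24.47
position: [0.5807, -0.2044, 0.0255]
eef_rot: [-0.707, 0.707, -0.001, 0.0]
force: [-1.0, 0.8, -0.7]
width: 0.0481
```

Emit:
drive_tool(commands=[{"jaw": 0.038,"x": 0,"y": 0,"z": 0.003,"wx": 0,"wy": 0,"wz": 0},{"jaw": 0.038,"x": 0,"y": 0,"z": 0.005,"wx": 0,"wy": 0,"wz": 0},{"jaw": 0.038,"x": 0,"y": 0,"z": 0.005,"wx": 0,"wy": 0,"wz": 0},{"jaw": 0.038,"x": 0,"y": 0,"z": 0.005,"wx": 0,"wy": 0,"wz": 0}])

```text
time_s: 24.8
position: [0.5801, -0.2042, 0.0191]
eef_rot: [-0.707, 0.707, 0.0, -0.0]
force: [0.5, 0.1, 0.1]
width: 0.0478
```

Emit:
drive_tool(commands=[{"jaw": 0.038,"x": 0,"y": 0,"z": 0.001,"wx": 0,"wy": 0,"wz": 0},{"jaw": 0.038,"x": 0,"y": 0,"z": 0.001,"wx": 0,"wy": 0,"wz": 0},{"jaw": 0.065,"x": 0,"y": 0,"z": 0.001,"wx": 0,"wy": 0,"wz": 0},{"jaw": 0.065,"x": 0,"y": 0,"z": 0.001,"wx": 0,"wy": 0,"wz": 0},{"jaw": 0.065,"x": 0,"y": 0,"z": 0.001,"wx": 0,"wy": 0,"wz": 0}])

```text
time_s: 25.22
position: [0.5801, -0.2042, 0.0179]
eef_rot: [-0.707, 0.707, 0.0, -0.0]
force: [0.2, 0.6, 0.8]
width: 0.0634
```

Emit:
drive_tool(commands=[{"jaw": 0.065,"x": 0,"y": 0,"z": 0,"wx": 0,"wy": 0,"wz": 0},{"jaw": 0.065,"x": 0,"y": 0,"z": -0.02,"wx": 0,"wy": 0,"wz": 0},{"jaw": 0.065,"x": 0,"y": 0,"z": -0.05,"wx": 0,"wy": 0,"wz": 0},{"jaw": 0.065,"x": 0,"y": 0,"z": -0.09,"wx": 0,"wy": 0,"wz": 0},{"jaw": 0.065,"x": 0,"y": 0,"z": -0.12,"wx": 0,"wy": 0,"wz": 0}])

```text
time_s: 25.63
position: [0.5802, -0.2042, 0.1404]
eef_rot: [-0.707, 0.707, -0.0, 0.0]
force: [0.7, -0.8, 0.5]
width: 0.0649
```

Emit:
drive_tool(commands=[{"jaw": 0.065,"x": 0,"y": 0.18,"z": -0.05,"wx": 0,"wy": 0,"wz": 0},{"jaw": 0.065,"x": 0,"y": 0.18,"z": -0.05,"wx": 0,"wy": 0,"wz": 0},{"jaw": 0.065,"x": 0,"y": 0.18,"z": -0.05,"wx": 0,"wy": 0,"wz": 0},{"jaw": 0.065,"x": 0,"y": 0.18,"z": -0.05,"wx": 0,"wy": 0,"wz": 0},{"jaw": 0.065,"x": 0,"y": 0.18,"z": -0.05,"wx": 0,"wy": 0,"wz": 0}])

```text
time_s: 26.05
position: [0.3975, -0.2043, 0.19]
eef_rot: [-0.707, 0.707, -0.001, -0.0]
force: [-0.7, -0.6, -0.3]
width: 0.0647
```

```bash
python3 go.py; python3 scan.py cap_a peg_a brush
python3 - <<'E'
from h import *
p=eyes.snapshot('top'); q=eyes.snapshot('side')
for n,im in(('t',p),('s',q)):
    c=proj(im,[.6,0,0]).astype(int); cv2.imwrite(f'pics/end{n}.png',cv2.resize(im['img'][max(0,c[1]-85):c[1]+110,c[0]-130:c[0]+130],None,fx=3,fy=3,interpolation=cv2.INTER_CUBIC)[:590,:790])
for im in(p,q):
  for l in('detergent','plant'): print(l,[np.round(at(im,m['position'],0),3) for m in eyes.mark_of(im,l)[:1]])
E
```

```text
t 26.05 pos [ 0.3975 -0.2043  0.19  ] F [-0.7 -0.6 -0.3] w 0.0647 q [-0.55 -0.33  1.68 -0.    1.79  1.02]
ang -1.572 tilt 0.0020
cap_a 0.65 [291. 268.] bgr [ 25.  52. 104.] n 1 [0.3601 0.0622 0.0988] yaw%pi 0.099 cost 0.05
cap_a 0.52 [396. 162.] bgr [102. 100. 102.] n 1 [ 0.6416 -0.2044  0.0993] yaw%pi 0.099 cost 0.11
cap_a 0.52 [396. 162.] bgr [102. 100. 102.] n 2 [ 0.6398 -0.2027  0.1674] yaw%pi 0.167 cost 0.1
cap_a 0.51 [396. 186.] bgr [102.  99. 101.] n 1 [ 0.5795 -0.2059  0.3239] yaw%pi 0.324 cost 0.15
cap_a 0.51 [396. 186.] bgr [102.  99. 101.] n 2 [ 0.5792 -0.2042  0.0851] yaw%pi 0.085 cost 0.18
peg_a 0.7 [173. 250.] bgr [ 40.  99. 113.] n 1 [ 0.4028  0.3704 -0.057 ] yaw%pi 3.085 cost 0.35
peg_a 0.52 [311. 173.] bgr [ 71.  89. 105.] n 1 [0.6119 0.0163 0.2655] yaw%pi 0.265 cost 0.39
peg_a 0.52 [311. 173.] bgr [ 71.  89. 105.] n 2 [0.6123 0.0191 0.3195] yaw%pi 0.319 cost 0.35
brush 0.93 [239. 171.] bgr [25. 34. 53.] n 1 [0.6084 0.2053 0.0735] yaw%pi 0.073 cost 0.1
brush 0.93 [239. 171.] bgr [25. 34. 53.] n 2 [0.6079 0.2059 0.0789] yaw%pi 0.079 cost 0.18
detergent [array([0.602, 0.435, 0.   ])]
plant [array([ 0.548, -0.443,  0.   ])]
detergent [array([0.613, 0.448, 0.   ])]
plant [array([ 0.547, -0.443,  0.   ])]
```

View pics/endt.png

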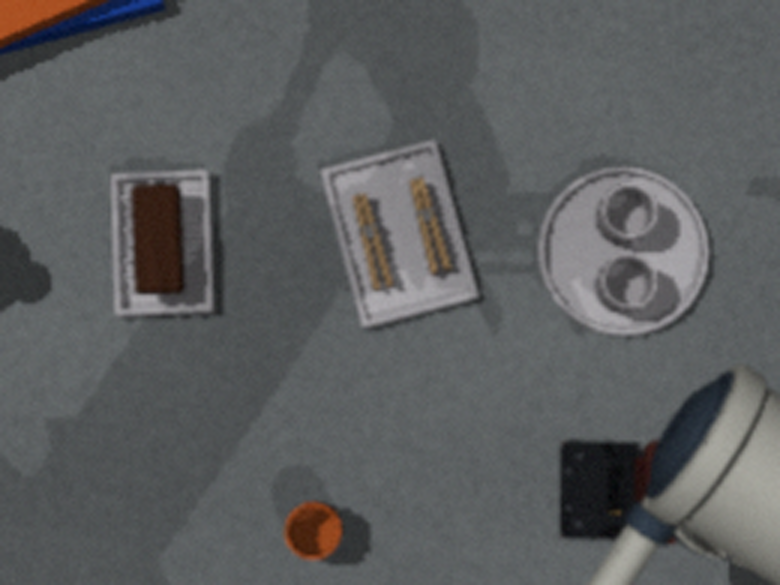

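View pics/ends.png

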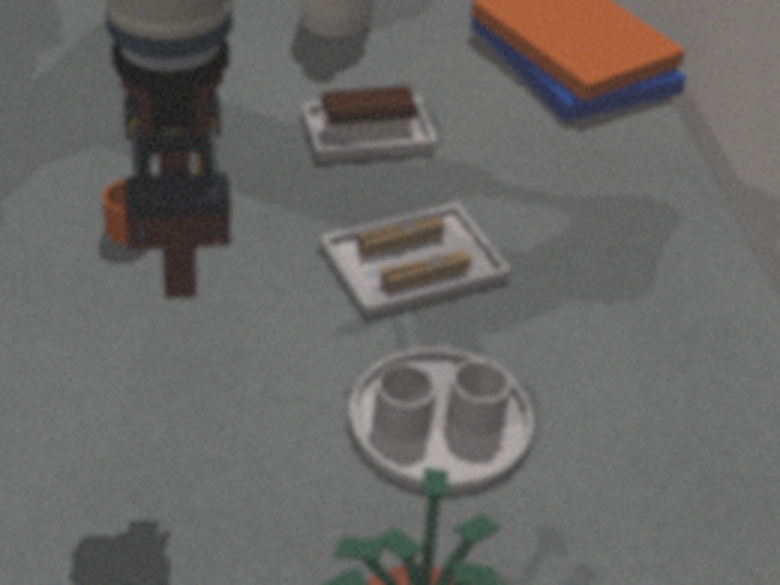

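Both views show the brush in the dish at about (157,238), the pegs side by side at (375,242) and (433,228), and the caps upright at (630,218) and (630,287) in the top crop. The gripper is clear of everything, so I'm handing in.

```bash
python3 -c "
from h import *
print(ctrl.finish_job())"
```

```text
the job is handed in; nothing more can be done
None
```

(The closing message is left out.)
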